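Surface-probe check of the tube blocks on the heated stage

ROBOT

A 6-joint arm with a two-finger parallel gripper is mounted at the origin on the work surface. World frame = base frame: x ahead of the robot, y to its left, z up, the work surface at z = 0. Lengths are in m, angles in degrees, forces in N, time in s.
With the tool pointing down it reaches from about 0.25 to 0.725 m from the base axis. Payload 9.7 kg.
Tool frame: the origin (TCP) lies on the centre line of the jaws, within the pads' length; the fingertips stand 14 mm ahead of it and the grasp point (between the pads) lies 5 mm behind it; z points along the fingers, y is the line along which they close (so a half turn about z gives the same grasp; the last joint's range is limited). The gripper opens to 85 mm and grips with 20 to 120 N. Pads are 22 mm wide; open, the fingers measure 114 mm over their backs; the gripper's body (76 mm by 85 mm) begins 54 mm behind the grasp point. The pads swing forward as they close: fully open they stand 13 mm farther back than shut.
Start: joints at [-68.87, 4.979, 10.078, 95.1, 0, 90], TCP at [0.198, -0.513, 0.245] pointing down, gripper open.
Joint ranges: [-179.16, 179.16], [-48.56, 103.87], [-65.8, 70.77], [-126.05, 130.52], [-82.76, 87.17], [-180, 180]. Speed limits (degrees/s): [127.2, 127.2, 147.25, 180, 180, 180].

INTERFACE

Orientations are given as [roll, pitch, yaw] about the fixed x, y, z axes, in that order (R = Rz(yaw) Ry(pitch) Rx(roll)).
In Python, from workcell import bot, camera, get_calibration, ticket gives the robot as it stands. The module is installed in compiled form; this text tells all that it offers.
- The arm moves only by the tool send_rows, never from a script. Its arguments are lists of equal length, an entry for each row: "linear": the shift along the tool's x, y, z in m, a list of three; "twist": the turn, a rotation vector about the tool's x, y, z in units of 10 degrees (1.0 is 10 degrees), a list of three; "gripper": the opening in per cent of the stroke, from 0 (shut) to 100 (fully open). In form: {"linear": [[x, y, z], ...], "twist": [[wx, wy, wz], ...], "gripper": [gripper, ...]}. A call has 1 to 8 rows; each row shifts and turns the commanded pose from where the row before left it, along the tool's axes as they then stand; what a row does not reach is not made up. A row lasts 1/8 s, in which the tool goes at most 62.5 mm and 10.7 degrees, less where a joint would pass 70% of its speed; a pose out of reach is approached as far as the arm can. A call with a gripper value outside its range is refused whole. The fingers move at their own pace and stop on an object; "grip_force" is the grip in N (left out, the last holds). Time passes only in rows, so rows that do not move let the fingers close. It gives the time, the measured TCP pose, the force, the opening and the grip force at its end, in the units of the state.
- bot.get_obs(): the state, without advancing time (a new reading comes with each control period).
- camera(name): name is "scene" or "top" or "wrist"; returns the picture (384x512x3 uint8, red, green, blue); there is no depth.
- get_calibration(name): a dict with "fx", "fy", "cx", "cy" (pixels), "k1" (the pictures are not rectified: a ray, as slopes to the right and down, at radius r is drawn at 1 + k1 r^2 times it, then the intrinsics apply), "origin" and "orientation" of the camera in the world; the wrist camera has in their place "hand_eye" (4x4, takes a point from camera to tool coordinates, whose origin is the TCP and whose axes are the flange's). Camera axes: x right, y down, z forward; pixel columns grow to the right and rows downward; lengths in m; the calibration is good to about 2 mm. A picture is of the moment at which its call begins: read the wrist's pose just before it. get_calibration takes no time and is no camera call.
- ticket.job_done(): hands the job in; it is judged then, once.
The state is a dict: "time": time; "q": joint angles; "qd": joint speeds; "joint_efforts": joint torques, N m; "ee_pos": TCP position; "tcp_rot": TCP orientation; "wrist_force": force on the tool from outside, world axes, zero at the start; "torque": the same for the moment, N m; "opening": finger opening in m; "grasp_force": force on a finger pad.
Only numpy, scipy, OpenCV 4.12 (cv2) and the standard library are available. Lean on these libraries where they do the work, as an engineer would, in place of code of your own. Each camera call takes 0.05 s, during which the arm holds its last target. There are 200 camera calls.

TASK

Stand every metal tube block (two or three are out on the bench) on the heated stage, each upright and square in its own dark bay, carrying the blocks only by their handles because the metal is hot. Then take the probe from its forked stand and rest its tip gently for three seconds on the brass spot of the white reference unit, then, for as long, on the brass spot of each block from the lowest block to the tallest, then on the reference spot once more. Hang the probe back upright in its fork, leave every block in its bay, and do not knock over the beaker or the jars.

Things in the scene. Friction and masses are not known exactly. Their poses are not given: they have to be found in the camera images.
- stage: Fixed heated stage: flat aluminium slab 330 (x) x 180 (y) mm, top 35 mm above the bench, with three dark bays 74 x 84 mm (x by y, no lips) in a row along x. Beyond its +x end a white control housing 75 mm long, 60 mm tall. Origin: slab's underside centre, z up. A block is square in a bay when the block's x axis (its handle) lies along the stage's y, either way round.
- bay0 (a point): Centre of the first bay on the stage's top, at stage x = -105 mm.
- bay1 (a point): Centre of the middle bay, at stage x = 0.
- bay2 (a point): Centre of the last bay, at stage x = +105 mm, nearest the control housing.
- low_block: The lowest aluminium tube block, 70 (x) x 60 (y) x 44 mm tall, 0.3 to 0.75 kg, loose; may be absent. Handle: a steel bar 60 mm long along the block's x over the middle of the top, 10 x 10 mm in section, its centre 91 mm above the underside, 42 mm clear below it, a post near each end. Black wells on the top's -y side, a brass spot on the +y side. Origin: underside centre, z up.
- mid_block: The middle-height aluminium tube block, 70 (x) x 60 (y) x 56 mm tall, 0.3 to 0.75 kg, loose; may be absent. Handle: a steel bar 60 mm long along the block's x over the middle of the top, 10 x 10 mm in section, its centre 103 mm above the underside, 42 mm clear below it, a post near each end. Black wells on the top's -y side, a brass spot on the +y side. Origin: underside centre, z up.
- tall_block: The tallest aluminium tube block, 70 (x) x 60 (y) x 68 mm tall, 0.3 to 0.75 kg, loose; may be absent. Handle: a steel bar 60 mm long along the block's x over the middle of the top, 10 x 10 mm in section, its centre 115 mm above the underside, 42 mm clear below it, a post near each end. Black wells on the top's -y side, a brass spot on the +y side. Origin: underside centre, z up.
- low_block_spot (a point): Centre of the 20 mm brass spot on the top face of the lowest block, 18 mm to the +y side of the handle's middle, 44 mm above the block's underside.
- mid_block_spot (a point): Centre of the 20 mm brass spot on the top face of the middle-height block, 18 mm to the +y side of the handle's middle, 56 mm above the block's underside.
- tall_block_spot (a point): Centre of the 20 mm brass spot on the top face of the tallest block, 18 mm to the +y side of the handle's middle, 68 mm above the block's underside.
- stand: Fixed probe stand: dark base 110 x 90 mm, a post at its +x side carrying a horizontal two-pronged fork whose upper face is 120 mm above the bench. The slot between the prongs is 18 mm wide, runs along the stand's x and is open to its -x side. Origin: underside, below the place where the probe hangs.
- fork (a point): The place of the probe in the fork: mid-slot, on the fork's upper face, 120 mm above the bench. The prongs reach from 23 mm on its -x side to the post 38 mm on its +x side.
- probe: Loose probe, 0.13 kg, hanging upright in the fork: a collar disc 40 mm across, 6 mm thick, rests on the fork; above it a square black handle 24 x 24 mm (sides along its x and y) from 6 to 66 mm above the collar's underside; below it a 9 mm stem. Origin: centre of the collar's underside, z up the handle. Grip the handle from above; it lifts straight out and is lowered straight back.
- probe_tip (a point): The probe's tip (7 mm thick), on its axis 95 mm below the collar's underside. The tip is sprung: it slides in by up to 12 mm at about 0.3 N per mm, and comes out again.
- reference: Fixed white reference unit, 85 x 100 mm, its top 52.5 mm above the bench, with a brass spot in the middle of the top. Origin: underside centre.
- reference_spot (a point): Centre of the 20 mm brass spot on the top of the reference unit, 52.5 mm above the bench.
- beaker: Bystander: glass beaker 64 mm across, 85 mm tall. Origin: underside centre, z up.
- jar: Bystander: small glass jar 40 mm across, 50 mm tall. Origin: underside centre, z up.
- squat_jar: Bystander: glass jar 52 mm across, 60 mm tall. Origin: underside centre, z up.
Not all that is in view belongs to the job. What is shaped like the low_block but purple is not meant.

How it is judged (in metres and radians):
On the way, in this order (a step that is already met when the one before it is completed fails the run):
1. every block stands square in a bay of the stage, released ((horizontal distance between low_block and bay0 below 0.018 m or horizontal distance between low_block and bay1 below 0.018 m or horizontal distance between low_block and bay2 below 0.018 m) and angle between the x axis of each of low_block, mid_block, tall_block and the y axis of stage, either way round below 0.22 rad and angle between each of low_block, mid_block, tall_block's own z axis and vertical below 0.08 rad and z of low_block in the frame of stage between 0.03 and 0.04 m and contact force between the fingers and low_block below 0.1 N and linear speed of each of low_block, mid_block, tall_block below 0.03 m/s and (horizontal distance between mid_block and bay0 below 0.018 m or horizontal distance between mid_block and bay1 below 0.018 m or horizontal distance between mid_block and bay2 below 0.018 m) and z of mid_block in the frame of stage between 0.03 and 0.04 m and contact force between the fingers and mid_block below 0.1 N and (horizontal distance between tall_block and bay0 below 0.018 m or horizontal distance between tall_block and bay1 below 0.018 m or horizontal distance between tall_block and bay2 below 0.018 m) and z of tall_block in the frame of stage between 0.03 and 0.04 m and contact force between the fingers and tall_block below 0.1 N), for 0.2 s.
2. the probe's tip rests on the reference spot for 2.5 s (distance between probe_tip and reference_spot below 0.01 m and contact force between probe and reference above 0.2 N), for 2.5 s.
3. the probe's tip rests on the spot of the lowest block for 2.5 s (distance between probe_tip and low_block_spot below 0.01 m and contact force between probe and low_block above 0.2 N), for 2.5 s.
4. the probe's tip rests on the spot of the middle-height block for 2.5 s (distance between probe_tip and mid_block_spot below 0.01 m and contact force between probe and mid_block above 0.2 N), for 2.5 s.
5. the probe's tip rests on the spot of the tallest block for 2.5 s (distance between probe_tip and tall_block_spot below 0.01 m and contact force between probe and tall_block above 0.2 N), for 2.5 s.
6. the probe's tip rests on the reference spot again for 2.5 s (all of step 2), for 2.5 s.
At the end, for the whole second after the job is handed in: Blocks upright and at rest on the stage, each within 18 mm of a bay's centre and square to it within 0.22 rad; the probe hangs upright (within 0.1 rad) in the fork, within 12 mm of its place, collar on the fork within 5 mm; all released (all of step 1 and horizontal distance between probe and fork below 0.012 m and z of probe in the frame of fork between -0.005 and 0.005 m and angle between probe's own z axis and vertical below 0.1 rad and linear speed of probe below 0.03 m/s and contact force between the fingers and probe below 0.1 N); the robot touches nothing.
It fails at once if the fingers press on the hot metal of a block itself (more than 5 N) instead of its handle (contact force between the fingers and low_block_c0 above 5 N or contact force between the fingers and mid_block_c0 above 5 N or contact force between the fingers and tall_block_c0 above 5 N).
It fails at once if the probe is pressed hard (more than 25 N) on a block or the reference unit (contact force between probe and low_block above 25 N or contact force between probe and mid_block above 25 N or contact force between probe and tall_block above 25 N or contact force between probe and reference above 25 N).
It fails at once if the beaker or a jar is knocked over (angle between any of beaker, jar, squat_jar's own z axis and vertical above 0.6 rad).
Of low_block, mid_block, tall_block only 2 to 3 are there at a start; the rules pass over those that are not, and their reading is None.
At some moment in a run one of low_block, mid_block, tall_block may be knocked a few centimetres aside while the robot is not near it.
It also fails if it takes over 210 s, if anything falls off the work surface, if the arm or the gripper's body presses on something with over 40 N, if the wrist force passes 120 N, or if a joint passes its speed limit or range.

## Working session

There is one attempt and no reset: what is moved stays moved. The work goes in short steps, Python scripts to look and compute and a tool call to move; the robot and the scene stay as the last step left them, time stands still between calls to the robot, and variables do not carry over. Pictures are saved under pics/ and viewed, at most 14 in all, crops included, and the job is handed in when it is done.

Besides the shell and the picture viewer there is one more tool, called after "Request:" as name(argument=value, ...) on one line, values as JSON. send_rows: Moves the arm, as the interface text tells. Its arguments: {"type":"object","properties":{"linear":{"type":"array"},"twist":{"type":"array"},"gripper":{"type":"array"},"grip_force":{"type":"number"}},"required":["linear","twist","gripper"]}

```bash
mkdir -p pics; python3 - <<'E'
from workcell import bot,camera,get_calibration
import cv2
o=bot.get_obs();print(o)
for n in("scene","top","wrist"):
    print(n,get_calibration(n))
    cv2.imwrite(f"pics/{n}0.png",camera(n)[:,:,::-1])
E
```

```text
{'time': 0.0, 'q': array([-6.88702968e+01,  5.01212172e+00,  1.00334023e+01,  9.50994454e+01,
       -3.74686251e-04,  9.00004890e+01]), 'qd': array([-0.01397551,  0.03395162,  0.08042155,  0.00126241, -0.06130401,
        0.11120811]), 'joint_efforts': array([-2.70985238e-04, -5.20385778e+01,  4.64803147e+01,  1.61796261e-02,
        1.46767234e-04,  6.14458031e-06]), 'ee_pos': array([ 0.19818522, -0.5128222 ,  0.24456383]), 'tcp_rot': array([-1.79921835e+02,  3.75352988e-04,  2.11292148e+01]), 'wrist_force': array([ 0.11029853, -0.70694602,  0.4143691 ]), 'torque': array([-0.01847437, -0.00764388, -0.00270977]), 'grasp_force': 0.0, 'opening': 0.0856902360413632}
scene {'fx': 440.3585154794743, 'fy': 440.3585154794743, 'cx': 256.5155975977898, 'cy': 198.0155362372824, 'k1': -0.019768502178317052, 'origin': array([ 1.09331582, -0.24714386,  0.94605016]), 'orientation': array([-145.25915307,   -0.73766368,   72.43552469])}
top {'fx': 364.01326931368294, 'fy': 364.01326931368294, 'cx': 259.389897782747, 'cy': 192.1588128412831, 'k1': -0.08776115560592965, 'origin': array([ 0.48234064, -0.08731859,  0.9506152 ]), 'orientation': array([-177.09285501,    1.74510857,  -91.11273698])}
wrist {'fx': 280.7522504000665, 'fy': 280.7522504000665, 'cx': 252.199141308053, 'cy': 192.75763287402933, 'k1': -0.03518819760103223, 'hand_eye': array([[ 7.65305640e-04, -9.52095093e-01, -3.05801159e-01,
         7.82140017e-02],
       [ 9.99999441e-01,  9.51952534e-04, -4.61228222e-04,
        -5.89258019e-04],
       [ 7.30241315e-04, -3.05800635e-01,  9.52095289e-01,
        -1.29303720e-01],
       [ 0.00000000e+00,  0.00000000e+00,  0.00000000e+00,
         1.00000000e+00]])}
```

View pics/top0.png

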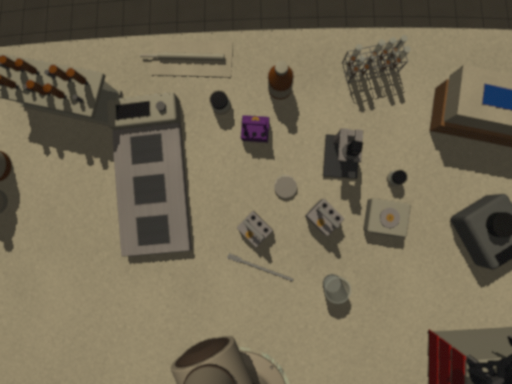

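View pics/scene0.png

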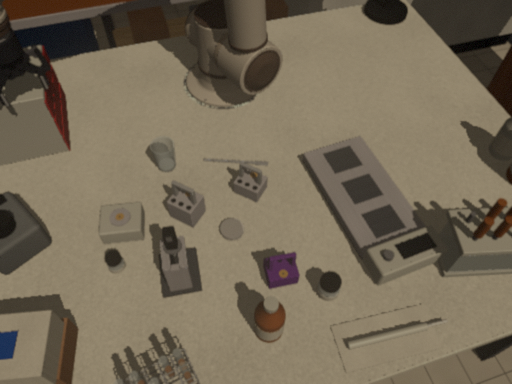

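The top view shows the stage with bays at about (147,149), (149,189), (153,230). Two grey blocks sit at (256,231) and (325,217), and the purple decoy is at (256,129). The stand and probe are near (347,150), the reference at (389,218), the beaker at (336,290), and jars at (220,100) and (399,177).

```bash
cat > h.py <<'E'
import numpy as np,cv2
from scipy.spatial.transform import Rotation as R
from workcell import bot,camera,get_calibration
def cam(n,o=None):
    c=get_calibration(n);K=np.array([[c['fx'],0,c['cx']],[0,c['fy'],c['cy']],[0,0,1.]])
    if n=='wrist':
        T=np.eye(4);T[:3,:3]=R.from_euler('xyz',o['tcp_rot'],degrees=True).as_matrix();T[:3,3]=o['ee_pos'];T=T@c['hand_eye']
        return K,c['k1'],T[:3,3],T[:3,:3]
    return K,c['k1'],np.array(c['origin']),R.from_euler('xyz',c['orientation'],degrees=True).as_matrix()
def ray(C,uv):
    K,k,o,M=C
    d=cv2.undistortPoints(np.array(uv,float).reshape(-1,1,2),K,np.array([k,0,0,0.]))[:,0]
    return o,np.c_[d,np.ones(len(d))]@M.T
def onz(C,uv,z):
    o,d=ray(C,uv);return o+d*((z-o[2])/d[:,2])[:,None]
def proj(C,P):
    K,k,o,M=C
    p=(np.array(P,float).reshape(-1,3)-o)@M
    return cv2.projectPoints(p,np.zeros(3),np.zeros(3),K,np.array([k,0,0,0.]))[0][:,0]
def tri(C1,u1,C2,u2):
    o1,d1=ray(C1,u1);o2,d2=ray(C2,u2);d1=d1[0];d2=d2[0]
    s=np.linalg.lstsq(np.c_[d1,-d2],o2-o1,rcond=None)[0]
    a=o1+s[0]*d1;b=o2+s[1]*d2
    return (a+b)/2,np.linalg.norm(a-b)
def grab(n,f):
    o=bot.get_obs();im=camera(n)[:,:,::-1].copy();cv2.imwrite('pics/'+f+'.png',im);return im,cam(n,o),o
E
python3 - <<'E'
import cv2,numpy as np
t=cv2.imread('pics/top0.png');s=cv2.imread('pics/scene0.png')
a=cv2.resize(t[120:270,225:425],(800,600),interpolation=cv2.INTER_CUBIC)
b=cv2.resize(s[150:300,90:290],(800,600),interpolation=cv2.INTER_CUBIC)
cv2.imwrite('pics/ta.png',a);cv2.imwrite('pics/sb.png',b)
E
```

```text
(no output)
```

View pics/ta.png

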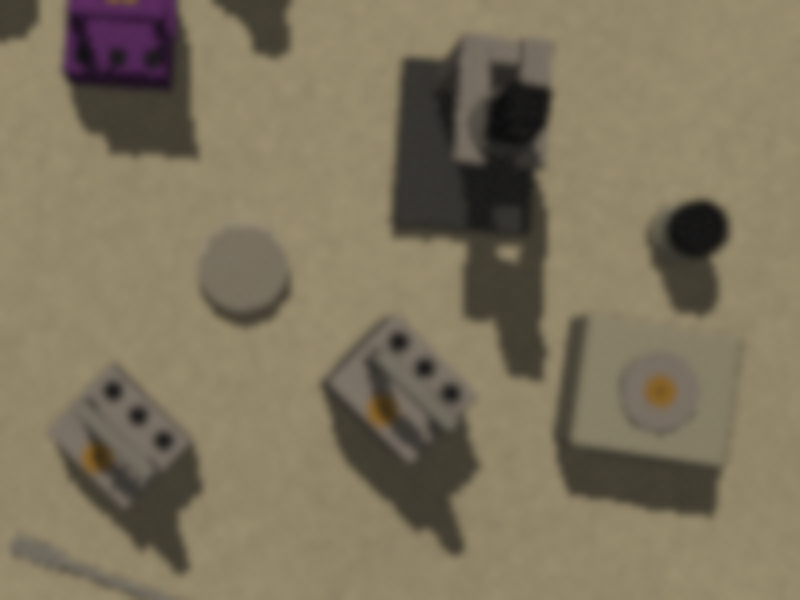

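View pics/sb.png

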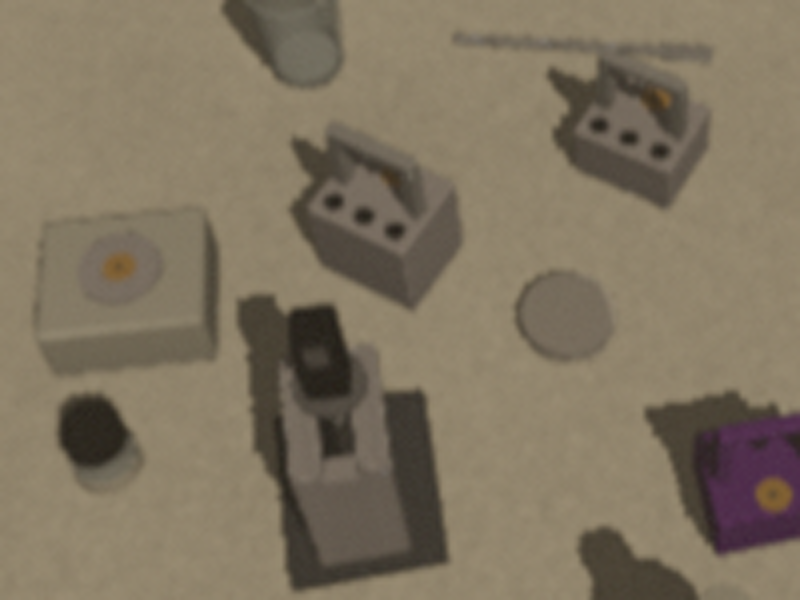

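The zoomed views show two grey blocks. In the top crop, A has its wells near (138,415) and its spot at (97,456); B has its wells near (424,368) and its spot at (381,410). The probe is in the fork near (515,112), the slot opens towards the bottom of the image, and the reference spot is at (660,391).

```bash
python3 - <<'E'
from h import *
np.set_printoptions(precision=4,suppress=True)
T=cam('top');S=cam('scene')
f=lambda p:[225+(p[0]+.5)/4-.5,120+(p[1]+.5)/4-.5]
g=lambda p:[90+(p[0]+.5)/4-.5,150+(p[1]+.5)/4-.5]
for n,a,b in [('A w0',(113,391),(660,150)),('A w1',(138,415),(629,138)),('A w2',(164,440),(599,125)),('A spot',(97,456),(658,97)),
 ('B w0',(399,342),(396,231)),('B w1',(424,368),(365,216)),('B w2',(452,393),(334,202)),('B spot',(381,410),(390,178)),('ref',(660,391),(118,266))]:
    print(n,*tri(T,f(a),S,g(b)))
im=cv2.imread('pics/top0.png');gr=cv2.cvtColor(im,cv2.COLOR_BGR2GRAY)
roi=gr[120:260,110:190];m=(roi<80).astype(np.uint8)
for c in cv2.findContours(m,cv2.RETR_EXTERNAL,cv2.CHAIN_APPROX_NONE)[0]:
    if 500<cv2.contourArea(c)<2000:
        r=cv2.minAreaRect(c.astype(np.float32)+np.float32([110,120]))
        w=onz(T,cv2.boxPoints(r),.035);print('bay',w.mean(0),np.linalg.norm(w[1]-w[0]),np.linalg.norm(w[2]-w[1]),w[1]-w[0])
E
```

```text
A w0 [ 0.4666 -0.0424  0.0438] 0.0015153532591654969
A w1 [ 0.4513 -0.058   0.0431] 0.0008587839007091729
A w2 [ 0.4356 -0.0736  0.0429] 0.0013943742042316861
A spot [ 0.4266 -0.0315  0.0452] 0.0020680030567839015
B w0 [ 0.4933 -0.2169  0.0668] 0.0024547702663326437
B w1 [ 0.4772 -0.232   0.0666] 0.0017605835680880848
B w2 [ 0.4618 -0.2481  0.067 ] 0.0024946156206845423
B spot [ 0.4515 -0.2087  0.0615] 0.0038400263626644443
ref [ 0.4597 -0.3801  0.0527] 0.0011675096826051724
bay [0.4388 0.2145 0.035 ] 0.08302167976161565 0.07218062311101767 [ 0.006  -0.0828  0.    ]
bay [0.5436 0.2224 0.035 ] 0.08316002312962621 0.07204469682821295 [ 0.006  -0.0829  0.    ]
bay [0.6485 0.2308 0.035 ] 0.0831022254187856 0.07230599206438246 [ 0.0053 -0.0829  0.    ]
bay [0.5456 0.2227 0.035 ] 0.2025728532140724 0.36640534136188185 [ 0.0054 -0.2025  0.    ]
```

A reads 44 mm high, so it is the low block. B reads 67 mm, so it is the tall one, and mid_block is absent. Both handles lie at about 45°.

```bash
cat > plan.py <<'E'
import sys,json,math
from h import *
# usage: x y z yaw n
def plan(x,y,z,yaw,n):
    o=bot.get_obs();p=o['ee_pos'];y0=o['tcp_rot'][2];d=((yaw-y0+180)%360)-180
    s=(np.array([x,y,z])-p)/n;L=[];W=[]
    for i in range(n):
        a=math.radians(y0+d*i/n);c,q=math.cos(a),math.sin(a)
        L.append([round(v,4) for v in (c*s[0]+q*s[1],q*s[0]-c*s[1],-s[2])]);W.append([0,0,round(-d/n/10,3)])
    print(json.dumps(L),json.dumps(W),'q',np.round(o['q'],1),'roll/pitch',o['tcp_rot'][:2])
if __name__=='__main__':
    a=list(map(float,sys.argv[1:]));plan(*a[:4],int(a[4]))
E
python3 plan.py .439 -.0445 .25 45 16
```

```text
[[0.0246, -0.0219, -0.0003], [0.0252, -0.0212, -0.0003], [0.0257, -0.0206, -0.0003], [0.0262, -0.0199, -0.0003], [0.0267, -0.0192, -0.0003], [0.0272, -0.0185, -0.0003], [0.0277, -0.0178, -0.0003], [0.0281, -0.0171, -0.0003], [0.0286, -0.0163, -0.0003], [0.029, -0.0156, -0.0003], [0.0294, -0.0148, -0.0003], [0.0298, -0.014, -0.0003], [0.0301, -0.0133, -0.0003], [0.0305, -0.0125, -0.0003], [0.0308, -0.0117, -0.0003], [0.0311, -0.0109, -0.0003]] [[0, 0, -0.149], [0, 0, -0.149], [0, 0, -0.149], [0, 0, -0.149], [0, 0, -0.149], [0, 0, -0.149], [0, 0, -0.149], [0, 0, -0.149], [0, 0, -0.149], [0, 0, -0.149], [0, 0, -0.149], [0, 0, -0.149], [0, 0, -0.149], [0, 0, -0.149], [0, 0, -0.149], [0, 0, -0.149]] q [-68.9   5.   10.   95.1  -0.   90. ] roll/pitch [-1.79939325e+02  3.61766427e-04]
```

Request:
send_rows(linear=[[0.025,-0.022,0],[0.025,-0.021,0],[0.026,-0.021,0],[0.026,-0.02,0],[0.027,-0.019,0],[0.027,-0.0185,0],[0.028,-0.018,0],[0.028,-0.017,0]], twist=[[0,0,-0.15],[0,0,-0.15],[0,0,-0.15],[0,0,-0.15],[0,0,-0.15],[0,0,-0.15],[0,0,-0.15],[0,0,-0.15]], gripper=[60,60,60,60,60,60,60,60], grip_force=50)

```text
time: 1.15
ee_pos: [0.3192, -0.2772, 0.2451]
tcp_rot: [-180.0, 0.0, 33.2]
wrist_force: [0.3, -0.3, 0.0]
opening: 0.0511
grasp_force: 0.0
```

Request:
send_rows(linear=[[0.0285,-0.016,0],[0.029,-0.0155,0],[0.029,-0.015,0],[0.03,-0.014,0],[0.03,-0.013,0],[0.0305,-0.0125,0],[0.031,-0.012,0],[0.031,-0.011,0]], twist=[[0,0,-0.15],[0,0,-0.15],[0,0,-0.15],[0,0,-0.15],[0,0,-0.15],[0,0,-0.15],[0,0,-0.15],[0,0,-0.15]], gripper=[60,60,60,60,60,60,60,60])

```text
time: 2.15
ee_pos: [0.439, -0.0429, 0.2451]
tcp_rot: [-180.0, 0.0, 45.2]
wrist_force: [0.1, -1.1, -0.2]
opening: 0.0511
grasp_force: 0.0
```

```bash
python3 - <<'E'
from h import *
im,C,o=grab('wrist','w1');print(o['ee_pos'],o['tcp_rot'],o['opening'])
print(proj(C,[[.4393,-.0442,.091],[.4266,-.0315,.044]]))
E
python3 plan.py .439 -.0445 .25 45 2
```

```text
[ 0.43903868 -0.04291469  0.24514567] [-1.79996273e+02  5.31090700e-03  4.51874152e+01] 0.05114833971688876
[[253.937283   182.06522508]
 [238.86663478 171.52155388]]
[[-0.0018, 0.0009, -0.0026], [-0.0018, 0.0009, -0.0026]] [[0, 0, 0.016], [0, 0, 0.016]] q [-5.300e+00 -9.700e+00 -4.200e+00  9.550e+01  1.000e-01  1.294e+02] roll/pitch [-1.79949287e+02 -5.50651293e-02]
```

View pics/w1.png

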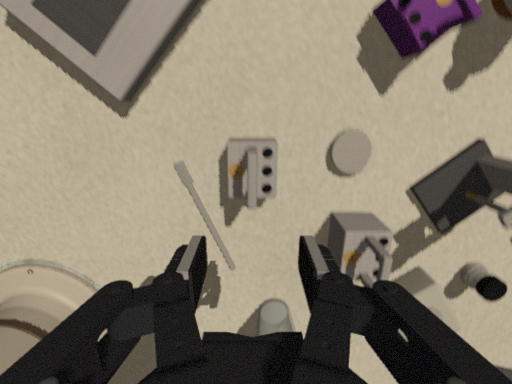

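The wrist view shows the low block's handle centred at about (250,180), matching the projection (254,182). The fingers straddle that column. I'm descending now.

Request:
send_rows(linear=[[-0.001,0.001,0.02],[0,0,0.02],[0,0,0.02],[0,0,0.02],[0,0,0.02],[0,0,0.02],[0,0,0.02],[0,0,0.017]], twist=[[0,0,0],[0,0,0],[0,0,0],[0,0,0],[0,0,0],[0,0,0],[0,0,0],[0,0,0]], gripper=[60,60,60,60,60,60,60,60])

```text
time: 3.2
ee_pos: [0.4385, -0.0454, 0.0873]
tcp_rot: [-180.0, 0.0, 45.1]
wrist_force: [-0.2, -0.5, 0.3]
opening: 0.0511
grasp_force: 0.0
```

Request:
send_rows(linear=[[0,0,0],[0,0,0],[0,0,0],[0,0,0],[0,0,0],[0,0,-0.01],[0,0,-0.01],[0,0,-0.01]], twist=[[0,0,0],[0,0,0],[0,0,0],[0,0,0],[0,0,0],[0,0,0],[0,0,0],[0,0,0]], gripper=[0,0,0,0,0,0,0,0])

```text
time: 4.2
ee_pos: [0.4388, -0.0454, 0.119]
tcp_rot: [180.0, 0.0, 45.1]
wrist_force: [-0.1, 0.6, -3.5]
opening: 0.0092
grasp_force: 49.9
```

```bash
python3 plan.py .439 -.0445 .20 45 3; python3 plan.py .4388 .2145 .20 94.4 12
```

```text
[[0.0003, -0.0002, -0.027], [0.0003, -0.0002, -0.027], [0.0003, -0.0002, -0.027]] [[0, 0, 0.004], [0, 0, 0.004], [0, 0, 0.004]] q [ -5.9 -10.6 -18.9  81.8  -0.  129. ] roll/pitch [1.79994469e+02 1.05330456e-03]
[[0.0154, -0.0153, -0.0068], [0.0164, -0.0141, -0.0068], [0.0174, -0.0129, -0.0068], [0.0183, -0.0117, -0.0068], [0.019, -0.0103, -0.0068], [0.0197, -0.0089, -0.0068], [0.0203, -0.0075, -0.0068], [0.0208, -0.006, -0.0068], [0.0212, -0.0045, -0.0068], [0.0215, -0.003, -0.0068], [0.0216, -0.0014, -0.0068], [0.0217, 0.0001, -0.0068]] [[0, 0, -0.411], [0, 0, -0.411], [0, 0, -0.411], [0, 0, -0.411], [0, 0, -0.411], [0, 0, -0.411], [0, 0, -0.411], [0, 0, -0.411], [0, 0, -0.411], [0, 0, -0.411], [0, 0, -0.411], [0, 0, -0.411]] q [ -5.9 -10.6 -18.9  81.8  -0.  129. ] roll/pitch [1.79994469e+02 1.05330456e-03]
```

Request:
send_rows(linear=[[0.0155,-0.015,-0.015],[0.0165,-0.014,-0.015],[0.0175,-0.013,-0.015],[0.0185,-0.012,-0.01],[0.019,-0.0105,0],[0.0195,-0.009,0]], twist=[[0,0,-0.41],[0,0,-0.41],[0,0,-0.41],[0,0,-0.41],[0,0,-0.41],[0,0,-0.41]], gripper=[0,0,0,0,0,0])

```text
time: 4.95
ee_pos: [0.4388, 0.0855, 0.174]
tcp_rot: [180.0, -0.0, 69.9]
wrist_force: [-1.4, -0.4, -3.7]
opening: 0.0088
grasp_force: 50.0
```

Request:
send_rows(linear=[[0.02,-0.0075,0],[0.021,-0.006,0],[0.021,-0.0045,0],[0.0215,-0.003,0],[0.0215,-0.0015,0],[0.022,0,0],[0,0,0],[0,0,0]], twist=[[0,0,-0.41],[0,0,-0.41],[0,0,-0.41],[0,0,-0.41],[0,0,-0.41],[0,0,-0.41],[0,0,0],[0,0,0]], gripper=[0,0,0,0,0,0,0,0])

```text
time: 5.95
ee_pos: [0.4386, 0.2145, 0.1734]
tcp_rot: [-180.0, 0.0, 94.3]
wrist_force: [0.9, -1.1, -4.2]
opening: 0.0089
grasp_force: 50.0
```

```bash
python3 - <<'E'
from h import *
im,C,o=grab('top','t2');print(o['ee_pos'],o['tcp_rot'],o['grasp_force'],o['wrist_force'])
p=proj(C,[[.4388,.2145,.035]])[0];print(p)
x,y=map(int,p);c=im[y-75:y+75,max(0,x-100):x+100];cv2.imwrite('pics/t2c.png',cv2.resize(c,(800,600)))
E
python3 plan.py .4388 .2145 .122 94.4 6
```

```text
[0.43855255 0.21446437 0.17343553] [-1.79990138e+02  2.05661869e-02  9.42855504e+01] 49.96647298336029 [ 0.85380006 -1.07084306 -4.22966094]
[152.42791862 229.86925298]
[[0.0, 0.0, 0.0086], [0.0, 0.0, 0.0086], [0.0, 0.0, 0.0086], [0.0, 0.0, 0.0086], [0.0, 0.0, 0.0086], [0.0, 0.0, 0.0086]] [[0, 0, -0.002], [0, 0, -0.002], [0, 0, -0.002], [0, 0, -0.002], [0, 0, -0.002], [0, 0, -0.002]] q [ 26.   -4.3  -7.2  87.1  -0.  111.8] roll/pitch [-1.79995208e+02  1.55240795e-02]
```

View pics/t2c.png

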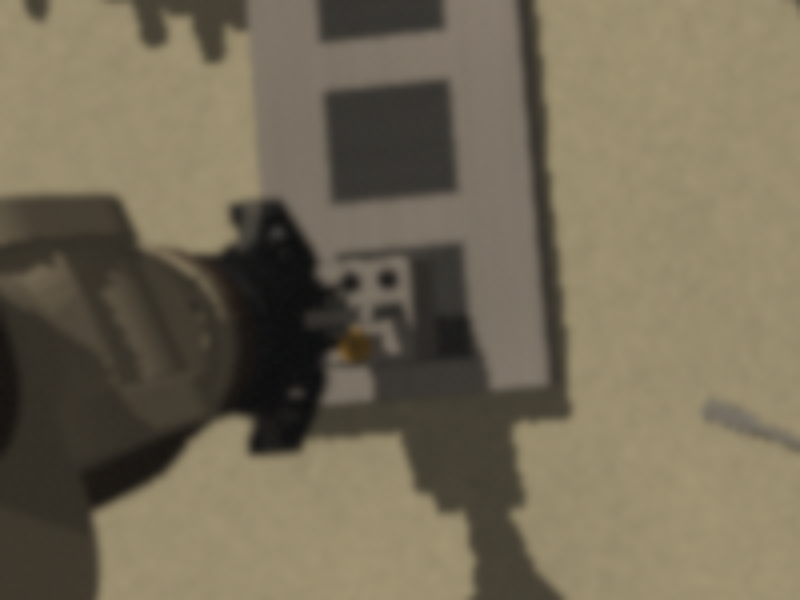

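The block hangs square over bay0, with its spot at (355,345) in the crop. Lowering it now.

Request:
send_rows(linear=[[0,0,0.012],[0,0,0.012],[0,0,0.01],[0,0,0.008],[0,0,0.006],[0,0,0.0035],[0,0,0],[0,0,0]], twist=[[0,0,0],[0,0,0],[0,0,0],[0,0,0],[0,0,0],[0,0,0],[0,0,0],[0,0,0]], gripper=[0,0,0,0,0,0,0,0])

```text
time: 7.0
ee_pos: [0.4389, 0.2149, 0.1241]
tcp_rot: [179.9, -0.0, 94.3]
wrist_force: [-6.0, -3.4, 12.8]
opening: 0.0092
grasp_force: 52.2
```

Request:
send_rows(linear=[[0,0,0],[0,0,0],[0,0,0],[0,0,0],[0,0,-0.02],[0,0,-0.03],[0,0,-0.04],[0,0,-0.04]], twist=[[0,0,0],[0,0,0],[0,0,0],[0,0,0],[0,0,0],[0,0,0],[0,0,0],[0,0,0]], gripper=[60,60,60,60,60,60,60,60])

```text
time: 8.0
ee_pos: [0.4385, 0.2147, 0.2529]
tcp_rot: [-180.0, 0.0, 94.3]
wrist_force: [0.5, 0.2, -0.5]
opening: 0.0512
grasp_force: 0.0
```

```bash
python3 plan.py .4643 -.2203 .245 45 16
```

```text
[[-0.0272, -0.0004, 0.0005], [-0.0272, 0.001, 0.0005], [-0.0271, 0.0025, 0.0005], [-0.0269, 0.0039, 0.0005], [-0.0267, 0.0054, 0.0005], [-0.0264, 0.0068, 0.0005], [-0.026, 0.0082, 0.0005], [-0.0255, 0.0096, 0.0005], [-0.0249, 0.011, 0.0005], [-0.0243, 0.0123, 0.0005], [-0.0236, 0.0136, 0.0005], [-0.0228, 0.0148, 0.0005], [-0.022, 0.016, 0.0005], [-0.0211, 0.0172, 0.0005], [-0.0202, 0.0183, 0.0005], [-0.0192, 0.0194, 0.0005]] [[0, 0, 0.308], [0, 0, 0.308], [0, 0, 0.308], [0, 0, 0.308], [0, 0, 0.308], [0, 0, 0.308], [0, 0, 0.308], [0, 0, 0.308], [0, 0, 0.308], [0, 0, 0.308], [0, 0, 0.308], [0, 0, 0.308], [0, 0, 0.308], [0, 0, 0.308], [0, 0, 0.308], [0, 0, 0.308]] q [ 26.1  -3.3   2.6  95.9  -0.  111.8] roll/pitch [-1.79987525e+02  5.79851582e-03]
```

Request:
send_rows(linear=[[-0.027,0,0],[-0.027,0.001,0],[-0.027,0.0025,0],[-0.027,0.004,0],[-0.0265,0.0055,0],[-0.0265,0.007,0],[-0.026,0.008,0],[-0.0255,0.0095,0]], twist=[[0,0,0.31],[0,0,0.31],[0,0,0.31],[0,0,0.31],[0,0,0.31],[0,0,0.31],[0,0,0.31],[0,0,0.31]], gripper=[60,60,60,60,60,60,60,60])

```text
time: 9.0
ee_pos: [0.4517, -0.003, 0.2517]
tcp_rot: [180.0, -0.0, 69.4]
wrist_force: [0.5, 0.3, -0.5]
opening: 0.0511
grasp_force: 0.0
```

Request:
send_rows(linear=[[-0.025,0.011,0],[-0.0245,0.012,0],[-0.0235,0.0135,0],[-0.023,0.015,0],[-0.022,0.016,0],[-0.021,0.017,0],[-0.02,0.0185,0],[-0.019,0.0195,0]], twist=[[0,0,0.31],[0,0,0.31],[0,0,0.31],[0,0,0.31],[0,0,0.31],[0,0,0.31],[0,0,0.31],[0,0,0.31]], gripper=[60,60,60,60,60,60,60,60])

```text
time: 10.0
ee_pos: [0.464, -0.2206, 0.2517]
tcp_rot: [-180.0, -0.0, 44.6]
wrist_force: [0.7, 0.4, -0.4]
opening: 0.0515
grasp_force: 0.0
```

```bash
python3 - <<'E'
from h import *
im,C,o=grab('wrist','w3');t,_,_=grab('top','t3')
print(proj(C,[[.4643,-.2203,.115],[.4515,-.2087,.068]]))
cv2.imwrite('pics/w3c.png',np.hstack([im[:,60:460],t[:,100:500]]))
E
python3 plan.py .4643 -.2203 .111 45 8
```

```text
[[252.93012928 185.72732618]
 [237.83860636 174.9858276 ]]
[[0.0001, -0.0001, 0.0175], [0.0001, -0.0001, 0.0175], [0.0001, -0.0001, 0.0175], [0.0001, -0.0001, 0.0175], [0.0001, -0.0001, 0.0175], [0.0001, -0.0001, 0.0175], [0.0001, -0.0001, 0.0175], [0.0001, -0.0001, 0.0175]] [[0, 0, -0.006], [0, 0, -0.006], [0, 0, -0.006], [0, 0, -0.006], [0, 0, -0.006], [0, 0, -0.006], [0, 0, -0.006], [0, 0, -0.006]] q [-25.5   0.2   5.8  95.6  -0.  109.9] roll/pitch [-1.79975324e+02  3.17793274e-02]
```

View pics/w3c.png

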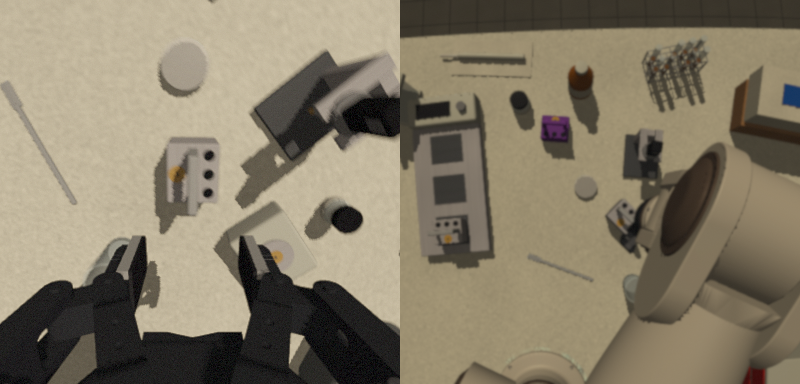

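The tall block's handle is at about x=253 in the full wrist frame, as predicted. The top view shows the low block square in bay0. Descending on the tall block.

Request:
send_rows(linear=[[0,0,0.0175],[0,0,0.0175],[0,0,0.0175],[0,0,0.0175],[0,0,0.0175],[0,0,0.0175],[0,0,0.0175],[0,0,0.0175]], twist=[[0,0,0],[0,0,0],[0,0,0],[0,0,0],[0,0,0],[0,0,0],[0,0,0],[0,0,0]], gripper=[60,60,60,60,60,60,60,60])

```text
time: 11.1
ee_pos: [0.464, -0.2197, 0.1106]
tcp_rot: [-180.0, 0.0, 44.7]
wrist_force: [-0.5, -0.0, -0.3]
opening: 0.0514
grasp_force: 0.0
```

Request:
send_rows(linear=[[0,0,0],[0,0,0],[0,0,0],[0,0,0],[0,0,0],[0,0,-0.02],[0,0,-0.03],[0,0,-0.03]], twist=[[0,0,0],[0,0,0],[0,0,0],[0,0,0],[0,0,0],[0,0,0],[0,0,0],[0,0,0]], gripper=[0,0,0,0,0,0,0,0])

```text
time: 12.1
ee_pos: [0.4636, -0.2195, 0.1914]
tcp_rot: [-179.9, 0.0, 44.7]
wrist_force: [-0.3, -0.5, -7.0]
opening: 0.0089
grasp_force: 49.5
```

```bash
python3 plan.py .5436 .2224 .20 94.4 22
```

```text
[[0.0167, -0.0117, -0.0004], [0.0172, -0.011, -0.0004], [0.0176, -0.0104, -0.0004], [0.018, -0.0097, -0.0004], [0.0183, -0.0089, -0.0004], [0.0187, -0.0082, -0.0004], [0.019, -0.0075, -0.0004], [0.0193, -0.0067, -0.0004], [0.0195, -0.006, -0.0004], [0.0197, -0.0052, -0.0004], [0.0199, -0.0044, -0.0004], [0.0201, -0.0036, -0.0004], [0.0202, -0.0028, -0.0004], [0.0203, -0.002, -0.0004], [0.0204, -0.0012, -0.0004], [0.0204, -0.0004, -0.0004], [0.0204, 0.0004, -0.0004], [0.0204, 0.0012, -0.0004], [0.0203, 0.002, -0.0004], [0.0202, 0.0028, -0.0004], [0.0201, 0.0036, -0.0004], [0.0199, 0.0044, -0.0004]] [[0, 0, -0.226], [0, 0, -0.226], [0, 0, -0.226], [0, 0, -0.226], [0, 0, -0.226], [0, 0, -0.226], [0, 0, -0.226], [0, 0, -0.226], [0, 0, -0.226], [0, 0, -0.226], [0, 0, -0.226], [0, 0, -0.226], [0, 0, -0.226], [0, 0, -0.226], [0, 0, -0.226], [0, 0, -0.226], [0, 0, -0.226], [0, 0, -0.226], [0, 0, -0.226], [0, 0, -0.226], [0, 0, -0.226], [0, 0, -0.226]] q [-25.3  -0.8  -1.8  89.1  -0.  109.9] roll/pitch [-1.79893295e+02  3.96243215e-02]
```

Request:
send_rows(linear=[[0.0165,-0.0115,0],[0.017,-0.011,0],[0.0175,-0.0105,0],[0.018,-0.0095,0],[0.0185,-0.009,0],[0.0185,-0.008,0],[0.019,-0.0075,0],[0.0195,-0.0065,0]], twist=[[0,0,-0.225],[0,0,-0.225],[0,0,-0.225],[0,0,-0.225],[0,0,-0.225],[0,0,-0.225],[0,0,-0.225],[0,0,-0.225]], gripper=[0,0,0,0,0,0,0,0])

```text
time: 13.1
ee_pos: [0.4933, -0.0588, 0.1906]
tcp_rot: [-179.9, 0.0, 62.8]
wrist_force: [0.1, 0.3, -7.2]
opening: 0.0091
grasp_force: 49.5
```

Request:
send_rows(linear=[[0.0195,-0.006,0],[0.0195,-0.005,0],[0.02,-0.0045,0],[0.02,-0.0035,0],[0.02,-0.003,0],[0.0205,-0.002,0],[0.0205,-0.001,0],[0.0205,-0.0005,0]], twist=[[0,0,-0.225],[0,0,-0.225],[0,0,-0.225],[0,0,-0.225],[0,0,-0.225],[0,0,-0.225],[0,0,-0.225],[0,0,-0.225]], gripper=[0,0,0,0,0,0,0,0])

```text
time: 14.1
ee_pos: [0.5228, 0.102, 0.1912]
tcp_rot: [-180.0, 0.0, 80.8]
wrist_force: [0.4, -0.1, -6.7]
opening: 0.009
grasp_force: 49.5
```

Request:
send_rows(linear=[[0.0205,0.0005,0],[0.0205,0.001,0],[0.0205,0.002,0],[0.02,0.003,0],[0.02,0.0035,0],[0.02,0.0045,0],[0,0,0],[0,0,0]], twist=[[0,0,-0.225],[0,0,-0.225],[0,0,-0.225],[0,0,-0.225],[0,0,-0.225],[0,0,-0.225],[0,0,0],[0,0,0]], gripper=[0,0,0,0,0,0,0,0])

```text
time: 15.1
ee_pos: [0.545, 0.2219, 0.1916]
tcp_rot: [-180.0, 0.0, 94.3]
wrist_force: [-0.7, 0.8, -7.3]
opening: 0.009
grasp_force: 49.5
```

```bash
python3 plan.py .5436 .2224 .147 94.4 4
```

```text
[[0.0002, -0.0003, 0.0112], [0.0002, -0.0003, 0.0112], [0.0002, -0.0003, 0.0112], [0.0002, -0.0003, 0.0112]] [[0, 0, -0.003], [0, 0, -0.003], [0, 0, -0.003], [0, 0, -0.003]] q [ 22.2   9.5   9.2  89.6  -0.  107.9] roll/pitch [-1.79977252e+02  2.18919717e-02]
```

Request:
send_rows(linear=[[0,-0.001,0.012],[0,0,0.012],[0,0,0.01],[0,0,0.006],[0,0,0.004],[0,0,0.002],[0,0,0],[0,0,0]], twist=[[0,0,0],[0,0,0],[0,0,0],[0,0,0],[0,0,0],[0,0,0],[0,0,0],[0,0,0]], gripper=[0,0,0,0,0,0,0,0])

```text
time: 16.1
ee_pos: [0.5444, 0.2216, 0.1476]
tcp_rot: [179.9, -0.0, 94.2]
wrist_force: [-4.5, -3.4, 5.8]
opening: 0.0089
grasp_force: 51.2
```

Request:
send_rows(linear=[[0,0,0],[0,0,0],[0,0,0],[0,0,0],[0,0,-0.02],[0,0,-0.03],[0,0,-0.04],[0,0,-0.03]], twist=[[0,0,0],[0,0,0],[0,0,0],[0,0,0],[0,0,0],[0,0,0],[0,0,0],[0,0,0]], gripper=[60,60,60,60,60,60,60,60])

```text
time: 17.1
ee_pos: [0.5441, 0.2217, 0.2675]
tcp_rot: [179.9, -0.0, 94.2]
wrist_force: [0.5, 0.5, -0.0]
opening: 0.0513
grasp_force: 0.0
```

```bash
python3 - <<'E'
from h import *
t,C,o=grab('top','t4');w,W,o=grab('wrist','w4')
r=cv2.resize(t[120:290,290:430],(560,680))[:600]
im=np.hstack([w[:,:400],np.vstack([cv2.resize(t[110:290,315-0:435],(256,384))])])
cv2.imwrite('pics/t4c.png',im)
print(proj(C,[[0.4388,.2145,.035],[.5436,.2224,.035]]),proj(W,[[0.4388,.2145,.035],[.5436,.2224,.035]]))
E
```

```text
[[152.42791862 229.86925298]
 [149.15401195 188.9370423 ]] [[171.69973114 165.35109077]
 [250.81684578 165.14480788]]
```

View pics/t4c.png

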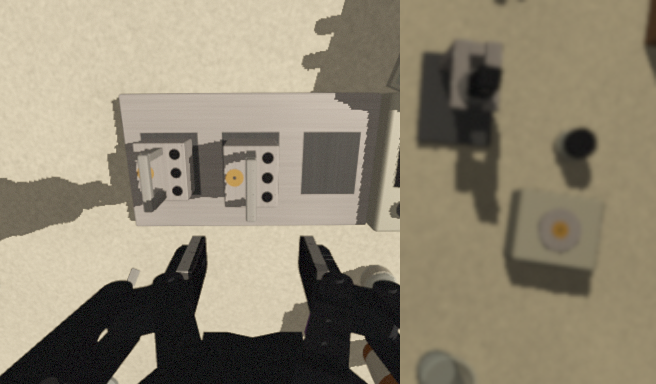

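Both blocks stand square in bay0 and bay1. Next I'll find the probe.

```bash
python3 - <<'E'
from h import *
T=cam('top');S=cam('scene')
f=lambda p:[225+(p[0]+.5)/4-.5,120+(p[1]+.5)/4-.5]
g=lambda p:[90+(p[0]+.5)/4-.5,150+(p[1]+.5)/4-.5]
print(tri(T,f((525,108)),S,g((312,320))))
print(onz(T,[f((520,112))],.186))
b=onz(T,[f((393,235)),f((405,60))],.01);print(b)
E
python3 plan.py .54 -.30 .33 0 16
```

```text
(array([ 0.61404509, -0.27148019,  0.18455322]), np.float64(0.00038908772730104663))
[[ 0.61175094 -0.26819813  0.186     ]]
[[ 0.56293076 -0.22456535  0.01      ]
 [ 0.6772784  -0.23597718  0.01      ]]
[[-0.0325, -0.0027, -0.0038], [-0.0326, 0.0006, -0.0038], [-0.0324, 0.004, -0.0038], [-0.0318, 0.0073, -0.0038], [-0.0309, 0.0105, -0.0038], [-0.0296, 0.0136, -0.0038], [-0.0281, 0.0166, -0.0038], [-0.0262, 0.0194, -0.0038], [-0.0241, 0.022, -0.0038], [-0.0217, 0.0243, -0.0038], [-0.0191, 0.0264, -0.0038], [-0.0163, 0.0283, -0.0038], [-0.0133, 0.0298, -0.0038], [-0.0102, 0.031, -0.0038], [-0.007, 0.0319, -0.0038], [-0.0036, 0.0324, -0.0038]] [[0, 0, 0.589], [0, 0, 0.589], [0, 0, 0.589], [0, 0, 0.589], [0, 0, 0.589], [0, 0, 0.589], [0, 0, 0.589], [0, 0, 0.589], [0, 0, 0.589], [0, 0, 0.589], [0, 0, 0.589], [0, 0, 0.589], [0, 0, 0.589], [0, 0, 0.589], [0, 0, 0.589], [0, 0, 0.589]] q [ 22.2  10.7  19.2  98.2   0.  107.9] roll/pitch [ 1.79711097e+02 -9.46620169e-02]
```

```bash
python3 plan.py .613 -.27 .30 174.3 24
```

```text
[[-0.0207, 0.0013, -0.0013], [-0.0207, 0.0001, -0.0013], [-0.0207, -0.0011, -0.0013], [-0.0206, -0.0023, -0.0013], [-0.0204, -0.0035, -0.0013], [-0.0202, -0.0047, -0.0013], [-0.0199, -0.0058, -0.0013], [-0.0195, -0.007, -0.0013], [-0.019, -0.0081, -0.0013], [-0.0185, -0.0092, -0.0013], [-0.018, -0.0103, -0.0013], [-0.0173, -0.0113, -0.0013], [-0.0167, -0.0123, -0.0013], [-0.0159, -0.0132, -0.0013], [-0.0151, -0.0141, -0.0013], [-0.0143, -0.015, -0.0013], [-0.0134, -0.0158, -0.0013], [-0.0124, -0.0165, -0.0013], [-0.0115, -0.0172, -0.0013], [-0.0104, -0.0179, -0.0013], [-0.0094, -0.0184, -0.0013], [-0.0083, -0.019, -0.0013], [-0.0072, -0.0194, -0.0013], [-0.006, -0.0198, -0.0013]] [[0, 0, -0.334], [0, 0, -0.334], [0, 0, -0.334], [0, 0, -0.334], [0, 0, -0.334], [0, 0, -0.334], [0, 0, -0.334], [0, 0, -0.334], [0, 0, -0.334], [0, 0, -0.334], [0, 0, -0.334], [0, 0, -0.334], [0, 0, -0.334], [0, 0, -0.334], [0, 0, -0.334], [0, 0, -0.334], [0, 0, -0.334], [0, 0, -0.334], [0, 0, -0.334], [0, 0, -0.334], [0, 0, -0.334], [0, 0, -0.334], [0, 0, -0.334], [0, 0, -0.334]] q [ 22.2  10.7  19.2  98.2   0.  107.9] roll/pitch [ 1.79711097e+02 -9.46620169e-02]
```

Request:
send_rows(linear=[[-0.0205,0.001,-0.0015],[-0.0205,0,-0.0015],[-0.0205,-0.001,-0.0015],[-0.0205,-0.0025,-0.0015],[-0.0205,-0.0035,-0.0015],[-0.02,-0.0045,-0.001],[-0.02,-0.006,-0.001],[-0.0195,-0.007,-0.001]], twist=[[0,0,-0.335],[0,0,-0.335],[0,0,-0.335],[0,0,-0.335],[0,0,-0.335],[0,0,-0.335],[0,0,-0.335],[0,0,-0.335]], gripper=[70,70,70,70,70,70,70,70])

```text
time: 18.2
ee_pos: [0.5662, 0.0573, 0.2754]
tcp_rot: [-180.0, -0.0, 121.1]
wrist_force: [-0.3, -0.9, -0.3]
opening: 0.0598
grasp_force: 0.0
```

Request:
send_rows(linear=[[-0.019,-0.008,-0.0015],[-0.0185,-0.009,-0.0015],[-0.018,-0.0105,-0.0015],[-0.0175,-0.0115,-0.0015],[-0.0165,-0.0125,-0.0015],[-0.016,-0.013,-0.001],[-0.015,-0.014,-0.001],[-0.0145,-0.015,-0.001]], twist=[[0,0,-0.335],[0,0,-0.335],[0,0,-0.335],[0,0,-0.335],[0,0,-0.335],[0,0,-0.335],[0,0,-0.335],[0,0,-0.335]], gripper=[70,70,70,70,70,70,70,70])

```text
time: 19.2
ee_pos: [0.5895, -0.1067, 0.2858]
tcp_rot: [-180.0, -0.1, 147.9]
wrist_force: [-1.1, 0.5, 0.3]
opening: 0.0598
grasp_force: 0.0
```

Request:
send_rows(linear=[[-0.0135,-0.016,-0.0015],[-0.0125,-0.0165,-0.0015],[-0.0115,-0.017,-0.0015],[-0.0105,-0.018,-0.0015],[-0.0095,-0.0185,-0.0015],[-0.0085,-0.019,-0.001],[-0.007,-0.0195,-0.001],[-0.006,-0.02,-0.001]], twist=[[0,0,-0.335],[0,0,-0.335],[0,0,-0.335],[0,0,-0.335],[0,0,-0.335],[0,0,-0.335],[0,0,-0.335],[0,0,-0.335]], gripper=[70,70,70,70,70,70,70,70])

```text
time: 20.2
ee_pos: [0.6133, -0.2712, 0.2962]
tcp_rot: [180.0, -0.1, 174.7]
wrist_force: [0.5, -0.6, -0.4]
opening: 0.0596
grasp_force: 0.0
```

```bash
python3 - <<'E'
from h import *
np.set_printoptions(precision=4,suppress=True)
w,W,o=grab('wrist','w5');print(o['ee_pos'],o['tcp_rot'])
t,T,_=grab('top','t5');s,S,_=grab('scene','s5')
a=w[100:300,150:350];
# blocks from scene/top side by side
b=t[180:255,115:190];c=s[135:235,300:400]
cv2.imwrite('pics/w5c.png',np.hstack([cv2.resize(x,(400,400),interpolation=cv2.INTER_CUBIC) for x in (a,c)]))
print(proj(W,[[.613,-.27,.186]]))
def brass(im,u):
    h=cv2.cvtColor(im,cv2.COLOR_BGR2HSV);m=cv2.inRange(h,(8,120,90),(28,255,255))
    n,l,st,ce=cv2.connectedComponentsWithStats(m)
    for i in range(1,n):
        if st[i,4]>8 and np.hypot(*(ce[i]-u))<12: yield ce[i],st[i,4]
for nm,P in (('low',[.421,.213,.079]),('tall',[.526,.220,.103]),('ref',[.4597,-.38,.0525])):
    for im,C in((t,T),(s,S)):
        u=proj(C,[P])[0]
        for c,ar in brass(im,u):print(nm,u,c,ar,onz(C,[c],P[2]))
E
```

```text
[ 0.6133 -0.2712  0.2962] [179.9766  -0.0638 174.743 ]
[[252.6592 194.431 ]]
low [147.2958 238.1351] [147.5745 238.4894] 47 [[0.4201 0.2123 0.079 ]]
low [341.7451 142.9862] [342.5    143.1875] 16 [[0.4222 0.2146 0.079 ]]
tall [140.7413 194.6021] [140.5319 194.5745] 47 [[0.5261 0.2205 0.103 ]]
tall [363.3188 166.4159] [365.1818 167.4545] 11 [[0.5303 0.223  0.103 ]]
ref [118.9541 216.1357] [119.1212 216.2727] 33 [[ 0.4602 -0.3797  0.0525]]
```

View pics/w5c.png

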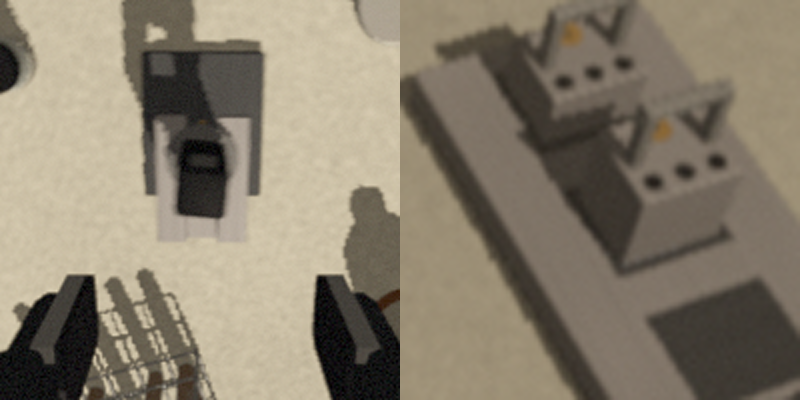

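The wrist view shows the probe's black handle with its top face centred at about (202,189) in the crop, against a prediction of (205,189). The fingers straddle it and both blocks are still in place. Descending.

Request:
send_rows(linear=[[0,-0.001,0.018],[0,0,0.018],[0,0,0.018],[0,0,0.018],[0,0,0.018],[0,0,0.018],[0,0,0.018],[0,0,0.015]], twist=[[0,0,0],[0,0,0],[0,0,0],[0,0,0],[0,0,0],[0,0,0],[0,0,0],[0,0,0]], gripper=[70,70,70,70,70,70,70,70])

```text
time: 21.35
ee_pos: [0.6129, -0.2707, 0.1552]
tcp_rot: [180.0, -0.0, 174.6]
wrist_force: [0.9, 0.1, -0.6]
opening: 0.0593
grasp_force: 0.0
```

Request:
send_rows(linear=[[0,0,0],[0,0,0],[0,0,0],[0,0,0],[0,0,0]], twist=[[0,0,0],[0,0,0],[0,0,0],[0,0,0],[0,0,0]], gripper=[0,0,0,0,0])

```text
time: 21.98
ee_pos: [0.6134, -0.2716, 0.157]
tcp_rot: [-180.0, 0.1, 174.6]
wrist_force: [0.2, 0.8, 3.9]
opening: 0.0241
grasp_force: 48.2
```

Request:
send_rows(linear=[[0,0,-0.01],[0,0,-0.014],[0,0,-0.018],[0,0,-0.018],[0,0,-0.018],[0,0,-0.018],[0,0,-0.018],[0,0,-0.018]], twist=[[0,0,0],[0,0,0],[0,0,0],[0,0,0],[0,0,0],[0,0,0],[0,0,0],[0,0,0]], gripper=[0,0,0,0,0,0,0,0])

```text
time: 22.98
ee_pos: [0.613, -0.2715, 0.2898]
tcp_rot: [-180.0, 0.0, 174.6]
wrist_force: [-0.5, 0.2, -1.2]
opening: 0.024
grasp_force: 47.9
```

```bash
python3 - <<'E'
from h import *
s,S,o=grab('scene','s6');t,T,_=grab('top','t6');print(o['ee_pos'],o['wrist_force'],o['torque'])
P=o['ee_pos'];u=proj(S,[P-[0,0,.13],P-[0,0,.035]]);print(u)
x,y=map(int,u[0]);a=s[y-90:y+60,x-100:x+100]
cv2.imwrite('pics/s6c.png',cv2.resize(a,(800,600),interpolation=cv2.INTER_CUBIC));print('crop origin',x-100,y-90)
E
python3 plan.py .46 -.38 .24 174.6 10
```

```text
[ 0.61300648 -0.27150017  0.28982646] [-0.45830356  0.24967552 -1.17106254] [ 0.01262763  0.01849307 -0.01020724]
[[169.46398174 235.38172152]
 [161.86195668 209.98579802]]
crop origin 69 145
[[0.0143, -0.0122, 0.0051], [0.0143, -0.0122, 0.0051], [0.0143, -0.0122, 0.0051], [0.0143, -0.0122, 0.0051], [0.0143, -0.0122, 0.0051], [0.0143, -0.0122, 0.0051], [0.0143, -0.0122, 0.0051], [0.0143, -0.0122, 0.0051], [0.0143, -0.0122, 0.0051], [0.0143, -0.0122, 0.0051]] [[0, 0, 0.0], [0, 0, 0.0], [0, 0, 0.0], [0, 0, 0.0], [0, 0, 0.0], [0, 0, 0.0], [0, 0, 0.0], [0, 0, 0.0], [0, 0, 0.0], [0, 0, 0.0]] q [-23.9  24.8  39.3 104.3  -0.  -18.5] roll/pitch [-179.92913826    0.20469525]
```

View pics/s6c.png

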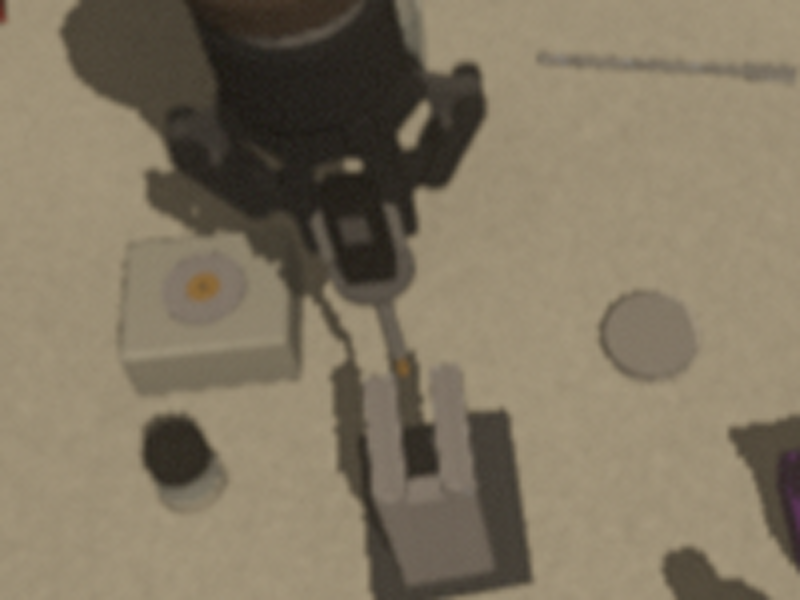

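The probe hangs straight, with its tip at about (402,375) in the crop, roughly 2–3 px below the prediction. I'm moving over the reference and will check the tip against the spot there.

Request:
send_rows(linear=[[0.018,-0.015,0],[0.018,-0.015,0],[0.018,-0.015,0],[0.018,-0.0155,0.005],[0.018,-0.0155,0.01],[0.018,-0.0155,0.015],[0.018,-0.0155,0.02],[0.017,-0.015,0.02]], twist=[[0,0,0],[0,0,0],[0,0,0],[0,0,0],[0,0,0],[0,0,0],[0,0,0],[0,0,0]], gripper=[0,0,0,0,0,0,0,0])

```text
time: 24.08
ee_pos: [0.4585, -0.3799, 0.2173]
tcp_rot: [180.0, -0.0, 174.6]
wrist_force: [-0.0, -0.1, -1.3]
opening: 0.0238
grasp_force: 48.5
```

Request:
send_rows(linear=[[0,0,0.005],[0,0,0.005],[0,0,0.005],[0,0,0]], twist=[[0,0,0],[0,0,0],[0,0,0],[0,0,0]], gripper=[0,0,0,0])

```text
time: 24.58
ee_pos: [0.4598, -0.3792, 0.2031]
tcp_rot: [180.0, -0.0, 174.7]
wrist_force: [-0.4, -0.5, -1.3]
opening: 0.0237
grasp_force: 48.6
```

```bash
python3 - <<'E'
from h import *
s,S,o=grab('scene','s7');print(o['ee_pos'],o['wrist_force'])
P=o['ee_pos'];u=proj(S,[P-[0,0,.132],[P[0],P[1],.0525],[.46,-.38,.0525]]);print(u)
x,y=map(int,u[0]);a=s[y-45:y+30,x-50:x+50]
cv2.imwrite('pics/s7c.png',cv2.resize(a,(800,600),interpolation=cv2.INTER_CUBIC));print('crop origin',x-50,y-45)
E
```

```text
[ 0.45979013 -0.37920902  0.2031169 ] [-0.38202945 -0.54839206 -1.319393  ]
[[117.37456456 211.85436807]
 [119.29148225 216.08418895]
 [118.97070007 216.23694113]]
crop origin 67 166
```

View pics/s7c.png

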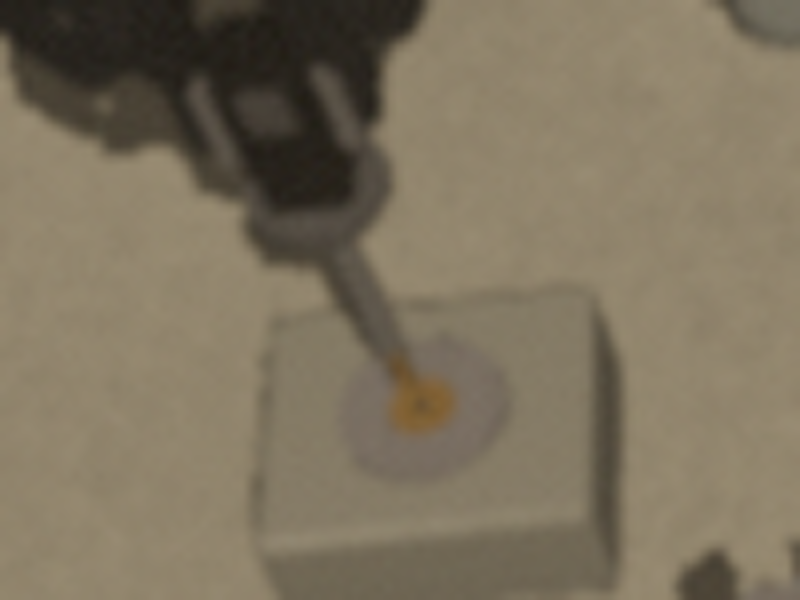

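The stem line points straight at the reference spot, at about (420,405) in the crop. Descending gently.

Request:
send_rows(linear=[[0,0,0.005],[0,0,0.005],[0,0,0.004],[0,0,0.004],[0,0,0.002],[0,0,0]], twist=[[0,0,0],[0,0,0],[0,0,0],[0,0,0],[0,0,0],[0,0,0]], gripper=[0,0,0,0,0,0])

```text
time: 25.38
ee_pos: [0.4593, -0.3796, 0.1833]
tcp_rot: [180.0, 0.0, 174.6]
wrist_force: [0.1, 1.1, -0.8]
opening: 0.0237
grasp_force: 48.7
```

Request:
send_rows(linear=[[0,0,0.002],[0,0,0.002],[0,0,0.001],[0,0,0]], twist=[[0,0,0],[0,0,0],[0,0,0],[0,0,0]], gripper=[0,0,0,0])

```text
time: 25.88
ee_pos: [0.4593, -0.3796, 0.1783]
tcp_rot: [-180.0, 0.0, 174.6]
wrist_force: [0.1, 1.4, 0.9]
opening: 0.0234
grasp_force: 48.8
```

```bash
python3 - <<'E'
from h import *
s,S,o=grab('scene','s8');print(o['ee_pos'],o['wrist_force'])
u=proj(S,[[.46,-.38,.0525]]);print(u)
x,y=map(int,u[0]);a=s[y-45:y+30,x-50:x+50]
cv2.imwrite('pics/s8c.png',cv2.resize(a,(800,600),interpolation=cv2.INTER_CUBIC))
E
```

```text
[ 0.45934919 -0.37962377  0.17834878] [0.06003296 1.36700347 0.88713803]
[[118.97070007 216.23694113]]
```

View pics/s8c.png

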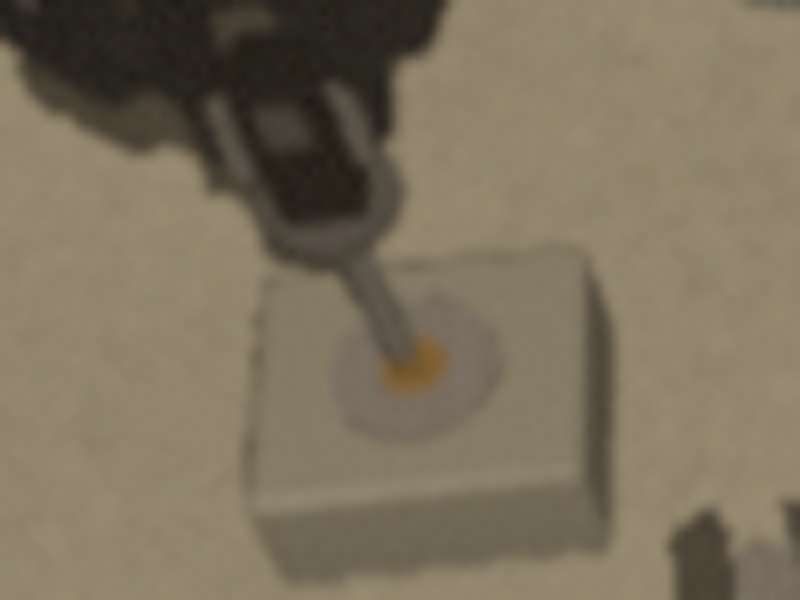

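The tip sits on the brass spot at about (408,362) in the crop. The wrist force changed by about 2.2 N. I'll ease off 3 mm and hold.

Request:
send_rows(linear=[[0,0,-0.003],[0,0,0],[0,0,0],[0,0,0],[0,0,0],[0,0,0],[0,0,0],[0,0,0]], twist=[[0,0,0],[0,0,0],[0,0,0],[0,0,0],[0,0,0],[0,0,0],[0,0,0],[0,0,0]], gripper=[0,0,0,0,0,0,0,0])

```text
time: 26.92
ee_pos: [0.4593, -0.3796, 0.1813]
tcp_rot: [-180.0, -0.0, 174.6]
wrist_force: [-1.1, 0.4, -0.5]
opening: 0.0238
grasp_force: 48.8
```

Request:
send_rows(linear=[[0,0,0],[0,0,0],[0,0,0],[0,0,0],[0,0,0],[0,0,0],[0,0,0],[0,0,0]], twist=[[0,0,0],[0,0,0],[0,0,0],[0,0,0],[0,0,0],[0,0,0],[0,0,0],[0,0,0]], gripper=[0,0,0,0,0,0,0,0])

```text
time: 27.92
ee_pos: [0.4593, -0.3796, 0.1813]
tcp_rot: [180.0, -0.0, 174.6]
wrist_force: [0.4, -0.0, 0.4]
opening: 0.0238
grasp_force: 48.8
```

Request:
send_rows(linear=[[0,0,0],[0,0,0],[0,0,0],[0,0,0],[0,0,0],[0,0,0],[0,0,0],[0,0,0]], twist=[[0,0,0],[0,0,0],[0,0,0],[0,0,0],[0,0,0],[0,0,0],[0,0,0],[0,0,0]], gripper=[0,0,0,0,0,0,0,0])

```text
time: 28.92
ee_pos: [0.4593, -0.3796, 0.1813]
tcp_rot: [-180.0, 0.0, 174.6]
wrist_force: [-0.3, 0.8, 0.3]
opening: 0.0234
grasp_force: 48.8
```

Request:
send_rows(linear=[[0,0,0],[0,0,0],[0,0,0],[0,0,0],[0,0,-0.02],[0,0,-0.03],[0,0,-0.03],[0,0,-0.03]], twist=[[0,0,0],[0,0,0],[0,0,0],[0,0,0],[0,0,0],[0,0,0],[0,0,0],[0,0,0]], gripper=[0,0,0,0,0,0,0,0])

```text
time: 29.92
ee_pos: [0.4593, -0.3795, 0.2921]
tcp_rot: [180.0, -0.0, 174.6]
wrist_force: [0.1, -0.3, -0.9]
opening: 0.0236
grasp_force: 48.6
```

```bash
cat > brass.py <<'E'
from h import *
np.set_printoptions(precision=4,suppress=True)
t,T,o=grab('top','tt');s,S,_=grab('scene','ss')
for nm,P in (('low',[.421,.213,.079]),('tall',[.526,.220,.103])):
    for im,C in((t,T),(s,S)):
        u=proj(C,[P])[0]
        m=cv2.inRange(cv2.cvtColor(im,cv2.COLOR_BGR2HSV),(8,120,90),(28,255,255))
        n,l,st,ce=cv2.connectedComponentsWithStats(m)
        for i in range(1,n):
            if st[i,4]>8 and np.hypot(*(ce[i]-u))<30: print(nm,ce[i],st[i,4],onz(C,[ce[i]],P[2]))
E
python3 brass.py; python3 plan.py .421 .213 .28 174.6 24
```

```text
low [147.5745 238.4894] 47 [[0.4201 0.2123 0.079 ]]
low [342.5    143.1875] 16 [[0.4222 0.2146 0.079 ]]
tall [140.5319 194.5745] 47 [[0.5261 0.2205 0.103 ]]
tall [365.1818 167.4545] 11 [[0.5303 0.223  0.103 ]]
[[0.0039, 0.0244, 0.0006], [0.0039, 0.0244, 0.0006], [0.0039, 0.0244, 0.0006], [0.0039, 0.0244, 0.0006], [0.0039, 0.0244, 0.0006], [0.0039, 0.0244, 0.0006], [0.0039, 0.0244, 0.0006], [0.0039, 0.0244, 0.0006], [0.0039, 0.0244, 0.0006], [0.0039, 0.0244, 0.0006], [0.0039, 0.0244, 0.0006], [0.0039, 0.0244, 0.0006], [0.0039, 0.0244, 0.0006], [0.0039, 0.0244, 0.0006], [0.0039, 0.0244, 0.0006], [0.0039, 0.0244, 0.0006], [0.0039, 0.0244, 0.0006], [0.0039, 0.0244, 0.0006], [0.0039, 0.0244, 0.0006], [0.0039, 0.0244, 0.0006], [0.0039, 0.0244, 0.0006], [0.0039, 0.0244, 0.0006], [0.0039, 0.0244, 0.0006], [0.0039, 0.0244, 0.0006]] [[0, 0, 0.0], [0, 0, 0.0], [0, 0, 0.0], [0, 0, 0.0], [0, 0, 0.0], [0, 0, 0.0], [0, 0, 0.0], [0, 0, 0.0], [0, 0, 0.0], [0, 0, 0.0], [0, 0, 0.0], [0, 0, 0.0], [0, 0, 0.0], [0, 0, 0.0], [0, 0, 0.0], [0, 0, 0.0], [0, 0, 0.0], [0, 0, 0.0], [0, 0, 0.0], [0, 0, 0.0], [0, 0, 0.0], [0, 0, 0.0], [0, 0, 0.0], [0, 0, 0.0]] q [-39.6  12.9  24.6 101.4   0.  -34.2] roll/pitch [-179.85445947    0.2204031 ]
```

Request:
send_rows(linear=[[0.004,0.0245,0],[0.004,0.0245,0],[0.004,0.0245,0],[0.004,0.0245,0],[0.004,0.0245,0],[0.004,0.0245,0],[0.004,0.0245,0],[0.004,0.0245,0]], twist=[[0,0,0],[0,0,0],[0,0,0],[0,0,0],[0,0,0],[0,0,0],[0,0,0],[0,0,0]], gripper=[0,0,0,0,0,0,0,0])

```text
time: 31.02
ee_pos: [0.4455, -0.1806, 0.2901]
tcp_rot: [180.0, -0.1, 174.6]
wrist_force: [-0.4, 0.0, -1.7]
opening: 0.0239
grasp_force: 48.8
```

Request:
send_rows(linear=[[0.004,0.0245,0],[0.004,0.0245,0],[0.004,0.0245,0],[0.004,0.0245,0],[0.004,0.0245,0],[0.004,0.0245,0],[0.004,0.0245,0],[0.004,0.0245,0]], twist=[[0,0,0],[0,0,0],[0,0,0],[0,0,0],[0,0,0],[0,0,0],[0,0,0],[0,0,0]], gripper=[0,0,0,0,0,0,0,0])

```text
time: 32.02
ee_pos: [0.432, 0.0175, 0.2901]
tcp_rot: [-180.0, -0.1, 174.6]
wrist_force: [0.7, -0.4, -0.8]
opening: 0.0238
grasp_force: 48.8
```

Request:
send_rows(linear=[[0.004,0.0245,0],[0.004,0.0245,0],[0.004,0.0245,0],[0.004,0.0245,0],[0.004,0.0245,0],[0.004,0.0245,0],[0.003,0.024,0],[0.002,0.02,0]], twist=[[0,0,0],[0,0,0],[0,0,0],[0,0,0],[0,0,0],[0,0,0],[0,0,0],[0,0,0]], gripper=[0,0,0,0,0,0,0,0])

```text
time: 33.02
ee_pos: [0.421, 0.2104, 0.2901]
tcp_rot: [-180.0, -0.1, 174.7]
wrist_force: [0.8, -0.2, -2.0]
opening: 0.0239
grasp_force: 48.8
```

```bash
python3 plan.py .421 .213 .22 174.6 6; python3 - <<'E'
from h import *
s,S,o=grab('scene','s9');x,y=map(int,proj(S,[[.421,.213,.09]])[0])
cv2.imwrite('pics/s9c.png',cv2.resize(s[y-60:y+60,x-80:x+80],(800,600),interpolation=cv2.INTER_CUBIC))
E
```

```text
[[0.0, 0.0004, 0.0117], [0.0, 0.0004, 0.0117], [0.0, 0.0004, 0.0117], [0.0, 0.0004, 0.0117], [0.0, 0.0004, 0.0117], [0.0, 0.0004, 0.0117]] [[0, 0, 0.001], [0, 0, 0.001], [0, 0, 0.001], [0, 0, 0.001], [0, 0, 0.001], [0, 0, 0.001]] q [ 26.6  -4.5   5.6 100.2   0.   31.9] roll/pitch [-1.79969651e+02 -6.06399254e-02]
```

View pics/s9c.png

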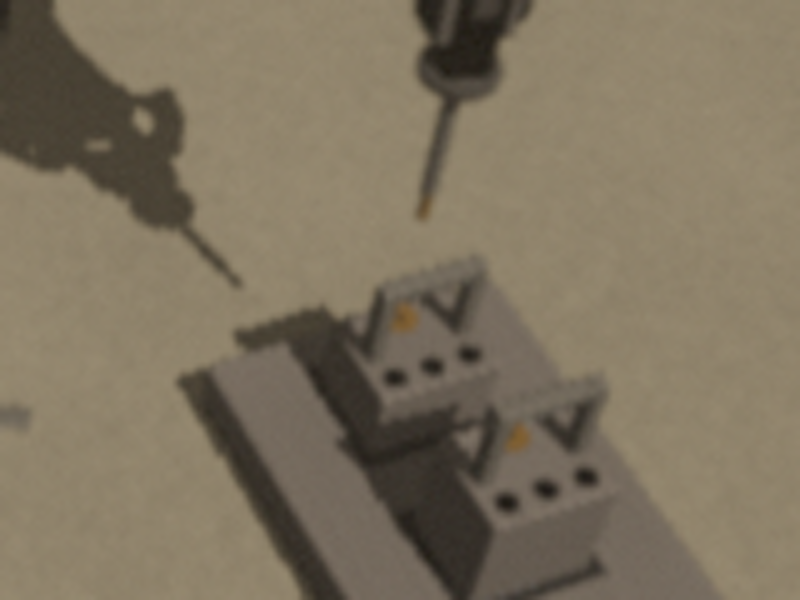

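The probe is above and behind the low block, and the stem line leads to the spot at (404,318). Descending with a 2 mm shift in y.

Request:
send_rows(linear=[[0.001,0.002,0.015],[0,0,0.015],[0,0,0.015],[0,0,0.012],[0,0,0.01],[0,0,0.006],[0,0,0.003],[0,0,0]], twist=[[0,0,0],[0,0,0],[0,0,0],[0,0,0],[0,0,0],[0,0,0],[0,0,0],[0,0,0]], gripper=[0,0,0,0,0,0,0,0])

```text
time: 34.08
ee_pos: [0.4205, 0.2117, 0.2154]
tcp_rot: [180.0, 0.0, 174.6]
wrist_force: [-0.7, -0.4, -1.5]
opening: 0.0237
grasp_force: 48.9
```

Request:
send_rows(linear=[[0,0,0.002],[0,0,0.002],[0,0,0.0015],[0,0,0]], twist=[[0,0,0],[0,0,0],[0,0,0],[0,0,0]], gripper=[0,0,0,0])

```text
time: 34.58
ee_pos: [0.4205, 0.2117, 0.2098]
tcp_rot: [180.0, 0.0, 174.6]
wrist_force: [0.1, 0.3, 0.4]
opening: 0.0237
grasp_force: 48.9
```

```bash
python3 - <<'E'
from h import *
s,S,o=grab('scene','s10');print(o['ee_pos'],o['wrist_force']);x,y=map(int,proj(S,[[.421,.213,.09]])[0])
cv2.imwrite('pics/s10c.png',cv2.resize(s[y-45:y+45,x-60:x+60],(800,600),interpolation=cv2.INTER_CUBIC))
E
```

```text
[0.42052128 0.21165878 0.20977295] [0.08742637 0.25811708 0.42528059]
```

View pics/s10c.png

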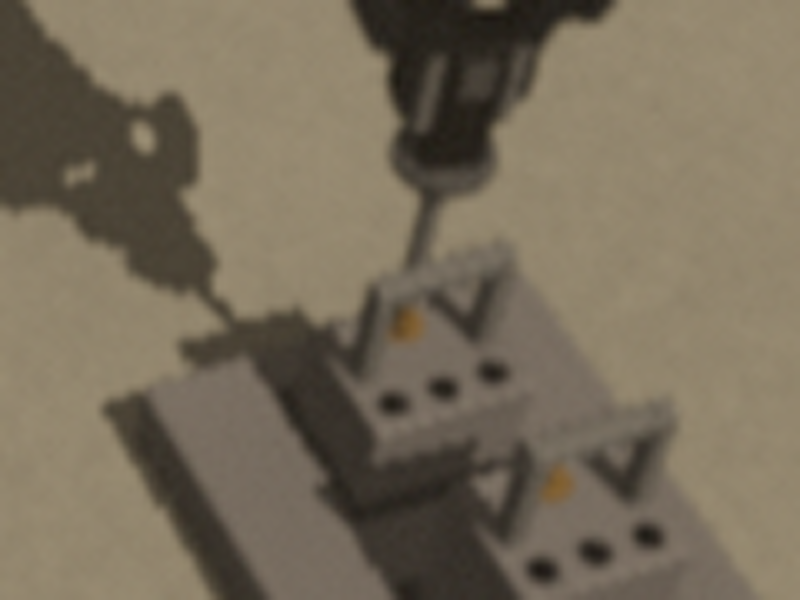

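In the crop the stem meets the low block's top at the brass spot (407,325), and the wrist force rose by about 1.8 N. Holding for 3 s.

Request:
send_rows(linear=[[0,0,0],[0,0,0],[0,0,0],[0,0,0],[0,0,0],[0,0,0],[0,0,0],[0,0,0]], twist=[[0,0,0],[0,0,0],[0,0,0],[0,0,0],[0,0,0],[0,0,0],[0,0,0],[0,0,0]], gripper=[0,0,0,0,0,0,0,0])

```text
time: 35.62
ee_pos: [0.4205, 0.2116, 0.2098]
tcp_rot: [-180.0, -0.0, 174.6]
wrist_force: [1.1, -0.3, -1.1]
opening: 0.0236
grasp_force: 48.9
```

Request:
send_rows(linear=[[0,0,0],[0,0,0],[0,0,0],[0,0,0],[0,0,0],[0,0,0],[0,0,0],[0,0,0]], twist=[[0,0,0],[0,0,0],[0,0,0],[0,0,0],[0,0,0],[0,0,0],[0,0,0],[0,0,0]], gripper=[0,0,0,0,0,0,0,0])

```text
time: 36.62
ee_pos: [0.4205, 0.2116, 0.2098]
tcp_rot: [-180.0, 0.0, 174.6]
wrist_force: [-0.4, 0.1, -0.6]
opening: 0.0235
grasp_force: 48.9
```

Request:
send_rows(linear=[[0,0,0],[0,0,0],[0,0,0],[0,0,0],[0,0,0],[0,0,0],[0,0,0],[0,0,0]], twist=[[0,0,0],[0,0,0],[0,0,0],[0,0,0],[0,0,0],[0,0,0],[0,0,0],[0,0,0]], gripper=[0,0,0,0,0,0,0,0])

```text
time: 37.62
ee_pos: [0.4205, 0.2116, 0.2098]
tcp_rot: [-180.0, -0.0, 174.6]
wrist_force: [0.0, 0.3, -0.1]
opening: 0.0239
grasp_force: 48.9
```

Request:
send_rows(linear=[[0,0,0],[0,0,0],[0,0,-0.01],[0,0,-0.02],[0,0,-0.025],[0,0,-0.025],[0,0,-0.025],[0,0,0]], twist=[[0,0,0],[0,0,0],[0,0,0],[0,0,0],[0,0,0],[0,0,0],[0,0,0],[0,0,0]], gripper=[0,0,0,0,0,0,0,0])

```text
time: 38.62
ee_pos: [0.4209, 0.2118, 0.3167]
tcp_rot: [179.9, 0.1, 174.6]
wrist_force: [1.1, -0.1, -1.8]
opening: 0.0235
grasp_force: 48.9
```

```bash
python3 brass.py; python3 plan.py .5265 .2215 .31 174.6 6
```

```text
low [147.6522 238.5   ] 46 [[0.4201 0.2121 0.079 ]]
low [342.5    143.1875] 16 [[0.4222 0.2146 0.079 ]]
tall [140.5319 194.5745] 47 [[0.5261 0.2205 0.103 ]]
tall [365.1667 167.25  ] 12 [[0.5297 0.2232 0.103 ]]
[[-0.0174, 0.0033, 0.0007], [-0.0174, 0.0033, 0.0007], [-0.0174, 0.0033, 0.0007], [-0.0174, 0.0033, 0.0007], [-0.0174, 0.0033, 0.0007], [-0.0174, 0.0033, 0.0007]] [[0, 0, 0.0], [0, 0, 0.0], [0, 0, 0.0], [0, 0, 0.0], [0, 0, 0.0], [0, 0, 0.0]] q [ 26.7  -3.7   9.1 102.8   0.   32.1] roll/pitch [-1.79991981e+02 -1.32224410e-02]
```

The hold force on the low block was close to the noise, so I'll repeat it about 2 mm deeper with a 1 mm y shift to be sure.

Request:
send_rows(linear=[[0,0.001,0.02],[0,0,0.025],[0,0,0.025],[0,0,0.02],[0,0,0.01],[0,0,0.004],[0,0,0.003],[0,0,0.002]], twist=[[0,0,0],[0,0,0],[0,0,0],[0,0,0],[0,0,0],[0,0,0],[0,0,0],[0,0,0]], gripper=[0,0,0,0,0,0,0,0])

```text
time: 39.72
ee_pos: [0.4207, 0.2127, 0.2062]
tcp_rot: [180.0, 0.0, 174.6]
wrist_force: [-0.3, 0.2, 0.4]
opening: 0.0238
grasp_force: 49.0
```

Request:
send_rows(linear=[[0,0,0],[0,0,0],[0,0,0],[0,0,0],[0,0,0],[0,0,0],[0,0,0],[0,0,0]], twist=[[0,0,0],[0,0,0],[0,0,0],[0,0,0],[0,0,0],[0,0,0],[0,0,0],[0,0,0]], gripper=[0,0,0,0,0,0,0,0])

```text
time: 40.72
ee_pos: [0.4206, 0.2126, 0.2058]
tcp_rot: [180.0, 0.0, 174.6]
wrist_force: [0.3, -0.2, 0.9]
opening: 0.0234
grasp_force: 49.0
```

Request:
send_rows(linear=[[0,0,0],[0,0,0],[0,0,0],[0,0,0],[0,0,0],[0,0,0],[0,0,0],[0,0,0]], twist=[[0,0,0],[0,0,0],[0,0,0],[0,0,0],[0,0,0],[0,0,0],[0,0,0],[0,0,0]], gripper=[0,0,0,0,0,0,0,0])

```text
time: 41.72
ee_pos: [0.4206, 0.2126, 0.2058]
tcp_rot: [-180.0, 0.0, 174.6]
wrist_force: [-0.2, -0.2, -0.3]
opening: 0.0237
grasp_force: 49.0
```

Request:
send_rows(linear=[[0,0,0],[0,0,0],[0,0,0],[0,0,0],[0,0,0],[0,0,0],[0,0,0],[0,0,0]], twist=[[0,0,0],[0,0,0],[0,0,0],[0,0,0],[0,0,0],[0,0,0],[0,0,0],[0,0,0]], gripper=[0,0,0,0,0,0,0,0])

```text
time: 42.72
ee_pos: [0.4206, 0.2126, 0.2058]
tcp_rot: [180.0, 0.0, 174.6]
wrist_force: [-0.6, -0.9, 0.5]
opening: 0.0235
grasp_force: 49.0
```

Request:
send_rows(linear=[[0,0,0],[0,0,-0.01],[0,0,-0.02],[0,0,-0.025],[0,0,-0.025],[0,0,-0.025],[0,0,0]], twist=[[0,0,0],[0,0,0],[0,0,0],[0,0,0],[0,0,0],[0,0,0],[0,0,0]], gripper=[0,0,0,0,0,0,0])

```text
time: 43.6
ee_pos: [0.4211, 0.2128, 0.3126]
tcp_rot: [179.9, 0.1, 174.6]
wrist_force: [0.3, 0.4, -1.2]
opening: 0.0238
grasp_force: 48.9
```

```bash
python3 brass.py; python3 plan.py .5265 .2215 .31 174.6 6
```

```text
low [147.5745 238.4894] 47 [[0.4201 0.2123 0.079 ]]
low [342.5    143.1875] 16 [[0.4222 0.2146 0.079 ]]
tall [142.9362 182.7021] 47 [[0.5543 0.2146 0.103 ]]
tall [368.5 176.6] 10 [[0.5585 0.2183 0.103 ]]
[[-0.0174, 0.0031, 0.0], [-0.0174, 0.0031, 0.0], [-0.0174, 0.0031, 0.0], [-0.0174, 0.0031, 0.0], [-0.0174, 0.0031, 0.0], [-0.0174, 0.0031, 0.0]] [[0, 0, 0.0], [0, 0, 0.0], [0, 0, 0.0], [0, 0, 0.0], [0, 0, 0.0], [0, 0, 0.0]] q [ 26.8  -3.8   8.6 102.4  -0.   32.2] roll/pitch [-1.79988951e+02 -1.55413749e-02]
```

A check of the pictures shows the tall block was knocked: its spot went from (.526,.2205) to (.554,.2146). I'll measure its turn from the wells. The probing can go on at the new place, and I'll re-seat the block afterwards.

```bash
python3 - <<'E'
from h import *
np.set_printoptions(precision=4,suppress=True)
for n,f in(('top','tt'),('scene','ss')):
    C=cam(n);im=cv2.imread(f'pics/{f}.png');g=cv2.cvtColor(im,cv2.COLOR_BGR2GRAY)
    big=cv2.resize(g,None,fx=4,fy=4,interpolation=cv2.INTER_CUBIC)
    m=cv2.morphologyEx(big,cv2.MORPH_BLACKHAT,cv2.getStructuringElement(cv2.MORPH_ELLIPSE,(21,21)))
    u=proj(C,[[.5543,.2146,.103]])[0]
    b=(m>35).astype(np.uint8)
    k,l,st,ce=cv2.connectedComponentsWithStats(b)
    for i in range(1,k):
        c=(ce[i]+.5)/4-.5
        if 20<st[i,4]<400 and np.hypot(*(c-u))<26: print(n,c,st[i,2:],onz(C,[c],.103))
E
```

```text
top [150.2695 166.4255] [ 12  12 109] [[0.5927 0.1966 0.103 ]]
top [141.4167 167.4386] [ 13  11 114] [[0.5909 0.2183 0.103 ]]
top [132.4448 168.6723] [ 12  11 111] [[0.5885 0.2404 0.103 ]]
top [130.4353 176.9806] [ 22  10 116] [[0.5687 0.2453 0.103 ]]
top [133.4673 182.479 ] [ 11  25 149] [[0.5553 0.2378 0.103 ]]
scene [359.8207 163.3424] [ 5  6 23] [[0.5146 0.2159 0.103 ]]
scene [379.6706 174.2956] [ 17  24 148] [[0.5601 0.2477 0.103 ]]
scene [374.85   173.7844] [10 11 80] [[0.5552 0.2371 0.103 ]]
scene [362.7607 176.5991] [ 12  29 164] [[0.5545 0.2049 0.103 ]]
scene [382.152 184.071] [ 15  12 139] [[0.5887 0.2399 0.103 ]]
scene [374.3271 186.9315] [ 16  12 146] [[0.5909 0.218  0.103 ]]
scene [366.3718 189.8244] [ 17  12 158] [[0.5931 0.196  0.103 ]]
```

The block is upright and turned only about 1°, with its centre at (.573,.2165) and the spot at (.555,.2147). Moving the probe there.

Request:
send_rows(linear=[[-0.019,0.002,0],[-0.019,0.002,0],[-0.019,0.002,0],[-0.019,0.002,0],[-0.019,0.002,0],[-0.019,0.002,0],[-0.019,0.0025,0],[0,0,0]], twist=[[0,0,0],[0,0,0],[0,0,0],[0,0,0],[0,0,0],[0,0,0],[0,0,0],[0,0,0]], gripper=[0,0,0,0,0,0,0,0])

```text
time: 44.7
ee_pos: [0.5548, 0.2145, 0.3086]
tcp_rot: [-179.9, -0.2, 174.6]
wrist_force: [0.6, -0.3, -1.4]
opening: 0.0234
grasp_force: 48.8
```

```bash
python3 brass.py; python3 plan.py .5548 .2147 .232 174.6 1
```

```text
low [147.5745 238.4894] 47 [[0.4201 0.2123 0.079 ]]
low [342.2105 143.0526] 19 [[0.4216 0.2141 0.079 ]]
tall [142.9592 182.8776] 49 [[0.5538 0.2145 0.103 ]]
tall [368.7 176.8] 10 [[0.5592 0.2185 0.103 ]]
[[-0.0009, 0.0003, 0.0778]] [[0, 0, 0.003]] q [ 21.2  13.6  27.2 103.7   0.   26.5] roll/pitch [-1.79954697e+02 -9.87323299e-02]
```

Request:
send_rows(linear=[[0,0,0.02],[0,0,0.02],[0,0,0.015],[0,0,0.01],[0,0,0.006],[0,0,0.004],[0,0,0.003],[0,0,0]], twist=[[0,0,0],[0,0,0],[0,0,0],[0,0,0],[0,0,0],[0,0,0],[0,0,0],[0,0,0]], gripper=[0,0,0,0,0,0,0,0])

```text
time: 45.8
ee_pos: [0.5544, 0.2147, 0.233]
tcp_rot: [180.0, 0.0, 174.6]
wrist_force: [0.1, 0.3, -0.0]
opening: 0.0234
grasp_force: 48.9
```

```bash
python3 brass.py; python3 -c "
from h import *
o=bot.get_obs();print(o['ee_pos'],o['wrist_force'])"
```

```text
tall [144.75   181.3333] 12 [[0.5574 0.2101 0.103 ]]
tall [141.0909 184.3636] 11 [[0.5504 0.2191 0.103 ]]
tall [368.5556 176.8889] 9 [[0.5594 0.2181 0.103 ]]
[0.55442643 0.21465218 0.23311376] [-1.43397561  0.42764999 -0.78107009]
```

The stem now splits the spot's mask through its middle in the top view. I'll press 2 mm more and hold.

Request:
send_rows(linear=[[0,0,0.002],[0,0,0],[0,0,0],[0,0,0],[0,0,0],[0,0,0],[0,0,0],[0,0,0]], twist=[[0,0,0],[0,0,0],[0,0,0],[0,0,0],[0,0,0],[0,0,0],[0,0,0],[0,0,0]], gripper=[0,0,0,0,0,0,0,0])

```text
time: 46.9
ee_pos: [0.5543, 0.2146, 0.2308]
tcp_rot: [180.0, -0.0, 174.6]
wrist_force: [0.2, 0.5, 0.4]
opening: 0.0237
grasp_force: 49.0
```

Request:
send_rows(linear=[[0,0,0],[0,0,0],[0,0,0],[0,0,0],[0,0,0],[0,0,0],[0,0,0],[0,0,0]], twist=[[0,0,0],[0,0,0],[0,0,0],[0,0,0],[0,0,0],[0,0,0],[0,0,0],[0,0,0]], gripper=[0,0,0,0,0,0,0,0])

```text
time: 47.9
ee_pos: [0.5544, 0.2146, 0.2308]
tcp_rot: [180.0, 0.0, 174.6]
wrist_force: [0.6, -0.0, 0.8]
opening: 0.0239
grasp_force: 49.0
```

Request:
send_rows(linear=[[0,0,0],[0,0,0],[0,0,0],[0,0,0],[0,0,0],[0,0,0],[0,0,0],[0,0,0]], twist=[[0,0,0],[0,0,0],[0,0,0],[0,0,0],[0,0,0],[0,0,0],[0,0,0],[0,0,0]], gripper=[0,0,0,0,0,0,0,0])

```text
time: 48.9
ee_pos: [0.5543, 0.2146, 0.2308]
tcp_rot: [-180.0, -0.0, 174.6]
wrist_force: [-0.8, 0.3, -0.4]
opening: 0.0238
grasp_force: 49.0
```

Request:
send_rows(linear=[[0,0,0],[0,0,0],[0,0,0],[0,0,-0.01],[0,0,-0.02],[0,0,-0.025],[0,0,-0.025],[0,0,0]], twist=[[0,0,0],[0,0,0],[0,0,0],[0,0,0],[0,0,0],[0,0,0],[0,0,0],[0,0,0]], gripper=[0,0,0,0,0,0,0,0])

```text
time: 49.9
ee_pos: [0.5548, 0.2148, 0.3129]
tcp_rot: [179.9, 0.2, 174.6]
wrist_force: [0.6, -0.7, -2.1]
opening: 0.0236
grasp_force: 48.9
```

```bash
python3 plan.py .46 -.3798 .30 174.6 24
```

```text
[[0.0016, -0.025, 0.0005], [0.0016, -0.025, 0.0005], [0.0016, -0.025, 0.0005], [0.0016, -0.025, 0.0005], [0.0016, -0.025, 0.0005], [0.0016, -0.025, 0.0005], [0.0016, -0.025, 0.0005], [0.0016, -0.025, 0.0005], [0.0016, -0.025, 0.0005], [0.0016, -0.025, 0.0005], [0.0016, -0.025, 0.0005], [0.0016, -0.025, 0.0005], [0.0016, -0.025, 0.0005], [0.0016, -0.025, 0.0005], [0.0016, -0.025, 0.0005], [0.0016, -0.025, 0.0005], [0.0016, -0.025, 0.0005], [0.0016, -0.025, 0.0005], [0.0016, -0.025, 0.0005], [0.0016, -0.025, 0.0005], [0.0016, -0.025, 0.0005], [0.0016, -0.025, 0.0005], [0.0016, -0.025, 0.0005], [0.0016, -0.025, 0.0005]] [[0, 0, 0.0], [0, 0, 0.0], [0, 0, 0.0], [0, 0, 0.0], [0, 0, 0.0], [0, 0, 0.0], [0, 0, 0.0], [0, 0, 0.0], [0, 0, 0.0], [0, 0, 0.0], [0, 0, 0.0], [0, 0, 0.0], [0, 0, 0.0], [0, 0, 0.0], [0, 0, 0.0], [0, 0, 0.0], [0, 0, 0.0], [0, 0, 0.0], [0, 0, 0.0], [0, 0, 0.0], [0, 0, 0.0], [0, 0, 0.0], [0, 0, 0.0], [0, 0, 0.0]] q [ 21.2  13.6  27.5 103.7  -0.   26.5] roll/pitch [1.79919639e+02 1.71426770e-01]
```

Request:
send_rows(linear=[[0.0015,-0.025,0],[0.0015,-0.025,0],[0.0015,-0.025,0],[0.0015,-0.025,0],[0.0015,-0.025,0],[0.0015,-0.025,0],[0.0015,-0.025,0],[0.0015,-0.025,0]], twist=[[0,0,0],[0,0,0],[0,0,0],[0,0,0],[0,0,0],[0,0,0],[0,0,0],[0,0,0]], gripper=[0,0,0,0,0,0,0,0])

```text
time: 50.9
ee_pos: [0.5233, 0.0158, 0.3095]
tcp_rot: [-180.0, -0.1, 174.6]
wrist_force: [0.5, -0.4, -1.2]
opening: 0.0236
grasp_force: 48.9
```

Request:
send_rows(linear=[[0.0015,-0.025,0],[0.0015,-0.025,0],[0.0015,-0.025,0],[0.0015,-0.025,0],[0.0015,-0.025,0],[0.0015,-0.025,0],[0.0015,-0.025,0],[0.0015,-0.025,0]], twist=[[0,0,0],[0,0,0],[0,0,0],[0,0,0],[0,0,0],[0,0,0],[0,0,0],[0,0,0]], gripper=[0,0,0,0,0,0,0,0])

```text
time: 51.9
ee_pos: [0.4926, -0.1821, 0.3096]
tcp_rot: [180.0, -0.1, 174.6]
wrist_force: [0.7, -1.5, -2.1]
opening: 0.0236
grasp_force: 48.9
```

Request:
send_rows(linear=[[0.0015,-0.025,0],[0.0015,-0.025,0],[0.0015,-0.025,0],[0.002,-0.025,0],[0.002,-0.025,0.01],[0.002,-0.025,0.015],[0.002,-0.025,0.015],[0.002,-0.025,0.015]], twist=[[0,0,0],[0,0,0],[0,0,0],[0,0,0],[0,0,0],[0,0,0],[0,0,0],[0,0,0]], gripper=[0,0,0,0,0,0,0,0])

```text
time: 52.9
ee_pos: [0.4594, -0.38, 0.2541]
tcp_rot: [180.0, -0.1, 174.6]
wrist_force: [1.2, 0.6, -1.3]
opening: 0.0238
grasp_force: 48.9
```

Request:
send_rows(linear=[[0,0,0],[0,0,0],[0,0,0]], twist=[[0,0,0],[0,0,0],[0,0,0]], gripper=[0,0,0])

```text
time: 53.28
ee_pos: [0.4602, -0.3787, 0.2564]
tcp_rot: [-180.0, 0.1, 174.7]
wrist_force: [0.2, -0.9, -1.1]
opening: 0.0235
grasp_force: 48.9
```

```bash
python3 plan.py .46 -.3798 .18 174.6 1
```

```text
[[0.0001, -0.0011, 0.0764]] [[0, 0, 0.007]] q [-39.5  11.7  18.9  97.1   0.  -34.1] roll/pitch [-1.79974717e+02  5.00383349e-02]
```

Request:
send_rows(linear=[[0,-0.001,0.02],[0,0,0.02],[0,0,0.015],[0,0,0.01],[0,0,0.005],[0,0,0.004],[0,0,0.002],[0,0,0]], twist=[[0,0,0],[0,0,0],[0,0,0],[0,0,0],[0,0,0],[0,0,0],[0,0,0],[0,0,0]], gripper=[0,0,0,0,0,0,0,0])

```text
time: 54.28
ee_pos: [0.4598, -0.3802, 0.1801]
tcp_rot: [-180.0, 0.0, 174.6]
wrist_force: [-0.4, -0.1, 0.8]
opening: 0.0238
grasp_force: 49.1
```

Request:
send_rows(linear=[[0,0,0],[0,0,0],[0,0,0],[0,0,0],[0,0,0],[0,0,0],[0,0,0],[0,0,0]], twist=[[0,0,0],[0,0,0],[0,0,0],[0,0,0],[0,0,0],[0,0,0],[0,0,0],[0,0,0]], gripper=[0,0,0,0,0,0,0,0])

```text
time: 55.28
ee_pos: [0.4598, -0.3802, 0.1798]
tcp_rot: [-180.0, 0.0, 174.6]
wrist_force: [0.1, 0.2, 0.7]
opening: 0.0237
grasp_force: 49.1
```

Request:
send_rows(linear=[[0,0,0],[0,0,0],[0,0,0],[0,0,0],[0,0,0],[0,0,0],[0,0,0],[0,0,0]], twist=[[0,0,0],[0,0,0],[0,0,0],[0,0,0],[0,0,0],[0,0,0],[0,0,0],[0,0,0]], gripper=[0,0,0,0,0,0,0,0])

```text
time: 56.28
ee_pos: [0.4598, -0.3801, 0.1798]
tcp_rot: [180.0, -0.0, 174.6]
wrist_force: [0.3, 0.4, 1.4]
opening: 0.0237
grasp_force: 49.1
```

Request:
send_rows(linear=[[0,0,0],[0,0,0],[0,0,0],[0,0,0],[0,0,0],[0,0,0],[0,0,0],[0,0,0]], twist=[[0,0,0],[0,0,0],[0,0,0],[0,0,0],[0,0,0],[0,0,0],[0,0,0],[0,0,0]], gripper=[0,0,0,0,0,0,0,0])

```text
time: 57.28
ee_pos: [0.4598, -0.3801, 0.1798]
tcp_rot: [180.0, -0.0, 174.6]
wrist_force: [0.0, -0.3, 0.7]
opening: 0.0235
grasp_force: 49.1
```

Request:
send_rows(linear=[[0,0,-0.01],[0,0,-0.02],[0,0,-0.025],[0,0,-0.025],[0,0,-0.025],[0,0,-0.008],[0,0,0]], twist=[[0,0,0],[0,0,0],[0,0,0],[0,0,0],[0,0,0],[0,0,0],[0,0,0]], gripper=[0,0,0,0,0,0,0])

```text
time: 58.15
ee_pos: [0.4599, -0.3802, 0.2928]
tcp_rot: [-180.0, 0.0, 174.6]
wrist_force: [0.2, 0.3, -0.4]
opening: 0.0239
grasp_force: 49.0
```

```bash
python3 plan.py .6132 -.2714 .29 174.6 8;python3 brass.py
```

```text
[[-0.0178, 0.0153, 0.0004], [-0.0178, 0.0153, 0.0004], [-0.0178, 0.0153, 0.0004], [-0.0178, 0.0153, 0.0004], [-0.0178, 0.0153, 0.0004], [-0.0178, 0.0153, 0.0004], [-0.0178, 0.0153, 0.0004], [-0.0178, 0.0153, 0.0004]] [[0, 0, 0.0], [0, 0, 0.0], [0, 0, 0.0], [0, 0, 0.0], [0, 0, 0.0], [0, 0, 0.0], [0, 0, 0.0], [0, 0, 0.0]] q [-39.6  13.1  24.7 101.5   0.  -34.2] roll/pitch [-1.79990013e+02  1.67608043e-02]
low [147.6522 238.5   ] 46 [[0.4201 0.2121 0.079 ]]
low [342.4118 143.1176] 17 [[0.4219 0.2145 0.079 ]]
tall [142.9362 182.7021] 47 [[0.5543 0.2146 0.103 ]]
tall [368.3333 176.6667] 9 [[0.5586 0.2179 0.103 ]]
```

Both reference touches are done. Returning the probe to the fork.

Request:
send_rows(linear=[[-0.018,0.0155,0],[-0.018,0.0155,0],[-0.018,0.0155,0],[-0.018,0.0155,0],[-0.018,0.0155,0],[-0.018,0.015,0],[-0.018,0.015,0],[-0.0165,0.015,0]], twist=[[0,0,0],[0,0,0],[0,0,0],[0,0,0],[0,0,0],[0,0,0],[0,0,0],[0,0,0]], gripper=[0,0,0,0,0,0,0,0])

```text
time: 59.25
ee_pos: [0.6145, -0.2703, 0.2925]
tcp_rot: [180.0, -0.0, 174.7]
wrist_force: [-0.4, -0.3, -0.9]
opening: 0.0236
grasp_force: 49.0
```

Request:
send_rows(linear=[[0,0,0],[0,0,0],[0,0,0]], twist=[[0,0,0],[0,0,0],[0,0,0]], gripper=[0,0,0])

```text
time: 59.62
ee_pos: [0.6128, -0.2719, 0.293]
tcp_rot: [-180.0, 0.0, 174.6]
wrist_force: [0.3, -0.5, -2.0]
opening: 0.0236
grasp_force: 48.9
```

```bash
python3 plan.py .6132 -.2714 .157 174.6 1
```

```text
[[-0.0004, 0.0005, 0.136]] [[0, 0, -0.001]] q [-23.9  25.1  39.9 104.8  -0.  -18.5] roll/pitch [-1.79993519e+02  6.51500321e-03]
```

Request:
send_rows(linear=[[0,0,0.02],[0,0,0.022],[0,0,0.022],[0,0,0.02],[0,0,0.02],[0,0,0.015],[0,0,0.01],[0,0,0.005]], twist=[[0,0,0],[0,0,0],[0,0,0],[0,0,0],[0,0,0],[0,0,0],[0,0,0],[0,0,0]], gripper=[0,0,0,0,0,0,0,0])

```text
time: 60.62
ee_pos: [0.613, -0.2716, 0.1586]
tcp_rot: [180.0, -0.0, 174.6]
wrist_force: [-0.2, 0.3, -1.5]
opening: 0.0237
grasp_force: 49.0
```

Request:
send_rows(linear=[[0,0,0.001],[0,0,0],[0,0,0]], twist=[[0,0,0],[0,0,0],[0,0,0]], gripper=[0,0,0])

```text
time: 61.0
ee_pos: [0.6133, -0.2716, 0.1583]
tcp_rot: [-180.0, 0.0, 174.6]
wrist_force: [-0.3, 0.2, -1.6]
opening: 0.024
grasp_force: 49.0
```

Request:
send_rows(linear=[[0,0,0.001],[0,0,0.001],[0,0,0],[0,0,0]], twist=[[0,0,0],[0,0,0],[0,0,0],[0,0,0]], gripper=[0,0,0,0])

```text
time: 61.5
ee_pos: [0.6133, -0.2715, 0.1571]
tcp_rot: [-180.0, 0.1, 174.6]
wrist_force: [-1.3, -0.2, 5.8]
opening: 0.0239
grasp_force: 49.8
```

Request:
send_rows(linear=[[0,0,0],[0,0,0],[0,0,0],[0,0,0],[0,0,0]], twist=[[0,0,0],[0,0,0],[0,0,0],[0,0,0],[0,0,0]], gripper=[70,70,70,70,70])

```text
time: 62.12
ee_pos: [0.6131, -0.2715, 0.1557]
tcp_rot: [180.0, -0.0, 174.6]
wrist_force: [-0.7, 1.1, -0.9]
opening: 0.0597
grasp_force: 0.0
```

Request:
send_rows(linear=[[0,0,-0.01],[0,0,-0.02],[0,0,-0.02],[0,0,-0.02],[0,0,-0.02],[0,0,-0.02],[0,0,-0.02],[0,0,-0.008]], twist=[[0,0,0],[0,0,0],[0,0,0],[0,0,0],[0,0,0],[0,0,0],[0,0,0],[0,0,0]], gripper=[70,70,70,70,70,70,70,70])

```text
time: 63.12
ee_pos: [0.6133, -0.2716, 0.2957]
tcp_rot: [-180.0, 0.1, 174.6]
wrist_force: [0.3, -0.2, -0.3]
opening: 0.06
grasp_force: 0.0
```

```bash
python3 - <<'E'
from h import *
np.set_printoptions(precision=3,suppress=True)
w,W,o=grab('wrist','w11');print(o['ee_pos'])
for f in ('w5','w11'):
    g=cv2.cvtColor(cv2.imread(f'pics/{f}.png'),cv2.COLOR_BGR2GRAY)[160:215,225:280]
    m=(g<40).astype(np.uint8);k,l,st,ce=cv2.connectedComponentsWithStats(m);i=1+st[1:,4].argmax();print(f,st[i],ce[i])
E
python3 plan.py .5726 .2165 .27 95.5 24
```

```text
[ 0.613 -0.272  0.296]
w5 [ 14   9  24  39 592] [23.973 25.91 ]
w11 [ 15  10  25  38 631] [25.837 26.242]
[[0.0036, 0.0201, 0.0011], [0.0047, 0.0199, 0.0011], [0.0059, 0.0195, 0.0011], [0.007, 0.0192, 0.0011], [0.0081, 0.0187, 0.0011], [0.0091, 0.0182, 0.0011], [0.0102, 0.0177, 0.0011], [0.0112, 0.0171, 0.0011], [0.0121, 0.0164, 0.0011], [0.0131, 0.0157, 0.0011], [0.0139, 0.0149, 0.0011], [0.0148, 0.0141, 0.0011], [0.0156, 0.0132, 0.0011], [0.0163, 0.0123, 0.0011], [0.017, 0.0113, 0.0011], [0.0176, 0.0103, 0.0011], [0.0182, 0.0093, 0.0011], [0.0187, 0.0082, 0.0011], [0.0191, 0.0072, 0.0011], [0.0195, 0.006, 0.0011], [0.0198, 0.0049, 0.0011], [0.0201, 0.0038, 0.0011], [0.0202, 0.0026, 0.0011], [0.0204, 0.0014, 0.0011]] [[0, 0, 0.33], [0, 0, 0.33], [0, 0, 0.33], [0, 0, 0.33], [0, 0, 0.33], [0, 0, 0.33], [0, 0, 0.33], [0, 0, 0.33], [0, 0, 0.33], [0, 0, 0.33], [0, 0, 0.33], [0, 0, 0.33], [0, 0, 0.33], [0, 0, 0.33], [0, 0, 0.33], [0, 0, 0.33], [0, 0, 0.33], [0, 0, 0.33], [0, 0, 0.33], [0, 0, 0.33], [0, 0, 0.33], [0, 0, 0.33], [0, 0, 0.33], [0, 0, 0.33]] q [-23.9  25.2  40.4 105.1  -0.  -18.5] roll/pitch [-1.79955831e+02  1.31823226e-01]
```

The probe hangs as it did before, with its handle silhouette within 1–2 px of the original. Now I'll re-seat the tall block.

Request:
send_rows(linear=[[0.0035,0.02,0],[0.0045,0.02,0],[0.006,0.0195,0],[0.007,0.019,0],[0.008,0.0185,0],[0.009,0.018,0],[0.01,0.0175,0],[0.011,0.017,0]], twist=[[0,0,0.33],[0,0,0.33],[0,0,0.33],[0,0,0.33],[0,0,0.33],[0,0,0.33],[0,0,0.33],[0,0,0.33]], gripper=[60,60,60,60,60,60,60,60])

```text
time: 64.18
ee_pos: [0.5997, -0.1093, 0.2932]
tcp_rot: [-180.0, -0.0, 148.1]
wrist_force: [-0.6, 0.5, -0.6]
opening: 0.0512
grasp_force: 0.0
```

Request:
send_rows(linear=[[0.012,0.0165,0.001],[0.013,0.0155,0.001],[0.014,0.015,0.001],[0.015,0.014,0.001],[0.0155,0.013,0.001],[0.0165,0.0125,0.001],[0.017,0.0115,0.001],[0.0175,0.0105,0.001]], twist=[[0,0,0.33],[0,0,0.33],[0,0,0.33],[0,0,0.33],[0,0,0.33],[0,0,0.33],[0,0,0.33],[0,0,0.33]], gripper=[60,60,60,60,60,60,60,60])

```text
time: 65.18
ee_pos: [0.5864, 0.0537, 0.2852]
tcp_rot: [-180.0, -0.0, 121.7]
wrist_force: [-0.1, -0.2, 0.0]
opening: 0.051
grasp_force: 0.0
```

Request:
send_rows(linear=[[0.018,0.0095,0.002],[0.0185,0.008,0.002],[0.019,0.007,0.002],[0.0195,0.006,0.002],[0.02,0.005,0.002],[0.02,0.004,0.002],[0.02,0.0025,0.002],[0.0205,0.0015,0.002]], twist=[[0,0,0.33],[0,0,0.33],[0,0,0.33],[0,0,0.33],[0,0,0.33],[0,0,0.33],[0,0,0.33],[0,0,0.33]], gripper=[60,60,60,60,60,60,60,60])

```text
time: 66.18
ee_pos: [0.5733, 0.216, 0.2691]
tcp_rot: [-180.0, 0.0, 95.3]
wrist_force: [-0.3, 0.4, -0.5]
opening: 0.0511
grasp_force: 0.0
```

Request:
send_rows(linear=[[0,0,0],[0,0,0],[0,0,0]], twist=[[0,0,0],[0,0,0],[0,0,0]], gripper=[60,60,60])

```text
time: 66.55
ee_pos: [0.5737, 0.2147, 0.2698]
tcp_rot: [180.0, 0.0, 95.4]
wrist_force: [-0.7, -0.1, 0.0]
opening: 0.0512
grasp_force: 0.0
```

```bash
python3 brass.py;python3 plan.py .5726 .2165 .147 95.5 8
```

```text
low [147.6522 238.5   ] 46 [[0.4201 0.2121 0.079 ]]
low [342.5    143.1875] 16 [[0.4222 0.2146 0.079 ]]
tall [142.9592 182.8776] 49 [[0.5538 0.2145 0.103 ]]
tall [368.5556 176.7778] 9 [[0.5591 0.2182 0.103 ]]
[[0.0002, -0.0001, 0.0154], [0.0002, -0.0001, 0.0154], [0.0002, -0.0001, 0.0154], [0.0002, -0.0001, 0.0154], [0.0002, -0.0001, 0.0154], [0.0002, -0.0001, 0.0154], [0.0002, -0.0001, 0.0154], [0.0002, -0.0001, 0.0154]] [[0, 0, -0.001], [0, 0, -0.001], [0, 0, -0.001], [0, 0, -0.001], [0, 0, -0.001], [0, 0, -0.001], [0, 0, -0.001], [0, 0, -0.001]] q [ 20.5  14.6  23.9  99.2  -0.  105.1] roll/pitch [ 1.79981590e+02 -3.55641675e-04]
```

Request:
send_rows(linear=[[0.001,-0.001,0.018],[0,0,0.018],[0,0,0.018],[0,0,0.018],[0,0,0.018],[0,0,0.015],[0,0,0.011],[0,0,0.007]], twist=[[0,0,0],[0,0,0],[0,0,0],[0,0,0],[0,0,0],[0,0,0],[0,0,0],[0,0,0]], gripper=[60,60,60,60,60,60,60,60])

```text
time: 67.65
ee_pos: [0.5725, 0.2162, 0.1463]
tcp_rot: [-180.0, 0.0, 95.4]
wrist_force: [-0.7, -1.2, -0.9]
opening: 0.0509
grasp_force: 0.0
```

Request:
send_rows(linear=[[0,0,0],[0,0,0],[0,0,0],[0,0,0],[0,0,0],[0,0,-0.007],[0,0,-0.008],[0,0,0]], twist=[[0,0,0],[0,0,0],[0,0,0],[0,0,0],[0,0,0],[0,0,0],[0,0,0],[0,0,0]], gripper=[0,0,0,0,0,0,0,0])

```text
time: 68.65
ee_pos: [0.5728, 0.2163, 0.1622]
tcp_rot: [180.0, -0.0, 95.4]
wrist_force: [-0.7, -0.1, -7.6]
opening: 0.009
grasp_force: 48.9
```

Request:
send_rows(linear=[[0.002,-0.007,0],[0.002,-0.007,0],[0.002,-0.007,0],[0.0025,-0.007,0],[0,0,0],[0,0,0]], twist=[[0,0,0.025],[0,0,0.025],[0,0,0.025],[0,0,0.025],[0,0,0],[0,0,0]], gripper=[0,0,0,0,0,0])

```text
time: 69.4
ee_pos: [0.5439, 0.2224, 0.1619]
tcp_rot: [180.0, -0.0, 94.4]
wrist_force: [-0.4, 0.4, -6.8]
opening: 0.0087
grasp_force: 48.9
```

```bash
python3 brass.py;python3 plan.py .5436 .2224 .147 94.4 1
```

```text
low [146.6129 238.0968] 31 [[0.4211 0.2147 0.079 ]]
low [342.4118 142.8824] 17 [[0.4212 0.2148 0.079 ]]
tall [136.4286 193.619 ] 21 [[0.5286 0.2306 0.103 ]]
tall [367.4545 163.    ] 11 [[0.5191 0.2346 0.103 ]]
[[0.0001, -0.0004, 0.0148]] [[0, 0, 0.003]] q [ 22.2   9.3   5.5  86.3  -0.  107.8] roll/pitch [ 1.79994608e+02 -8.09126966e-04]
```

Request:
send_rows(linear=[[0,0,0.005],[0,0,0.005],[0,0,0.004],[0,0,0.002],[0,0,0],[0,0,0]], twist=[[0,0,0],[0,0,0],[0,0,0],[0,0,0],[0,0,0],[0,0,0]], gripper=[0,0,0,0,0,0])

```text
time: 70.25
ee_pos: [0.5441, 0.2223, 0.1476]
tcp_rot: [179.9, -0.0, 94.4]
wrist_force: [-2.3, -2.3, 5.7]
opening: 0.009
grasp_force: 50.5
```

Request:
send_rows(linear=[[0,0,0],[0,0,0],[0,0,0],[0,0,0],[0,0,-0.02],[0,0,-0.03],[0,0,-0.04],[0,0,-0.04]], twist=[[0,0,0],[0,0,0],[0,0,0],[0,0,0],[0,0,0],[0,0,0],[0,0,0],[0,0,0]], gripper=[60,60,60,60,60,60,60,60])

```text
time: 71.25
ee_pos: [0.5437, 0.2223, 0.277]
tcp_rot: [-180.0, 0.0, 94.4]
wrist_force: [0.9, 0.0, 0.6]
opening: 0.0511
grasp_force: 0.0
```

Request:
send_rows(linear=[[-0.03,0,-0.01],[-0.03,0,-0.01],[-0.03,0,-0.01],[-0.03,0,0],[-0.03,0,0],[-0.03,0,0],[-0.03,0,0],[0,0,0]], twist=[[0,0,0],[0,0,0],[0,0,0],[0,0,0],[0,0,0],[0,0,0],[0,0,0],[0,0,0]], gripper=[60,60,60,60,60,60,60,60])

```text
time: 72.25
ee_pos: [0.5601, 0.0114, 0.3058]
tcp_rot: [180.0, 0.0, 94.3]
wrist_force: [0.3, -0.0, -0.4]
opening: 0.0512
grasp_force: 0.0
```

```bash
python3 brass.py; python3 - <<'E'
from h import *
np.set_printoptions(precision=4,suppress=True)
for n,f in(('top','tt'),('scene','ss')):
    C=cam(n);im=cv2.imread(f'pics/{f}.png');g=cv2.cvtColor(im,cv2.COLOR_BGR2GRAY)
    big=cv2.resize(g,None,fx=4,fy=4,interpolation=cv2.INTER_CUBIC)
    m=cv2.morphologyEx(big,cv2.MORPH_BLACKHAT,cv2.getStructuringElement(cv2.MORPH_ELLIPSE,(21,21)))
    k,l,st,ce=cv2.connectedComponentsWithStats((m>35).astype(np.uint8))
    for z,P in((.079,[.456,.216,.079]),(.103,[.5615,.2238,.103])):
      u=proj(C,[P])[0]
      for i in range(1,k):
        c=(ce[i]+.5)/4-.5
        if 80<st[i,4]<400 and np.hypot(*(c-u))<13: print(n,st[i,2:],onz(C,[c],z))
    # probe: dark handle top
    u=proj(C,[[.613,-.271,.175]])[0];x,y=map(int,u)
    for f2 in (f,n+'0'):
        q=cv2.cvtColor(cv2.imread(f'pics/{f2}.png'),cv2.COLOR_BGR2GRAY)[y-18:y+18,x-18:x+18]
        ys,xs=np.where(q<45);print('probe',f2,xs.mean(),ys.mean(),len(xs))
E
```

```text
low [342.5    143.1875] 16 [[0.4222 0.2146 0.079 ]]
tall [365.25 167.25] 12 [[0.5298 0.2234 0.103 ]]
probe tt 14.901639344262295 22.845901639344262 305
probe top0 14.57267441860465 22.680232558139537 344
scene [ 37  31 314] [[0.4216 0.2399 0.079 ]]
scene [ 15  12 135] [[0.4552 0.2367 0.079 ]]
scene [ 16  12 142] [[0.4569 0.2149 0.079 ]]
scene [ 16  11 144] [[0.4585 0.1929 0.079 ]]
scene [12 12 99] [[0.5262 0.2426 0.103 ]]
scene [ 16  13 152] [[0.5607 0.2454 0.103 ]]
scene [ 16  12 154] [[0.5624 0.2233 0.103 ]]
scene [ 16  12 162] [[0.5643 0.2016 0.103 ]]
probe ss 19.525714285714287 25.2 175
probe scene0 19.545454545454547 24.717703349282296 209
```

Both blocks measure within 2 mm of their bay centres and the probe sits where it started. The arm is clear, so I'm handing in.

```bash
python3 -c "
from workcell import ticket
print(ticket.job_done())"
```

```text
the job is handed in; nothing more can be done
None
```

I handed the job in at about 72 s. Both blocks (low and tall; no middle block was out) stand square in their bays, all the probe touches were made in order, and the probe is back in its fork; I re-seated the tall block after it was knocked aside mid-run. No verdict came back.

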